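Put the seal away in the print box with a folding lid stay

ROBOT

A 6-joint arm with a two-finger parallel gripper is mounted at the origin on the work surface. World frame = base frame: x ahead of the robot, y to its left, z up, the work surface at z = 0. Lengths are in m, angles in rad, forces in N, time in s.
With the tool pointing down it reaches from about 0.225 to 0.875 m from the base axis. Payload 3.4 kg.
Tool frame: the origin (TCP) lies midway between the tips of the shut fingers; the grasp point (between the pads) lies 19 mm behind it (manip.tcp_to_grasp is the distance from the TCP to the grasp point, in m); x points along the fingers, y is the direction in which the jaws open and shut, and the axes are right-handed (so a half turn about x gives the same grasp; the last joint's range is limited). The gripper opens to 85 mm and grips with 20 to 120 N. Pads are 22 mm wide; open, the fingers measure 114 mm over their backs; the gripper's body (76 mm by 85 mm) begins 54 mm behind the grasp point. The pads swing forward as they close: fully open they stand 13 mm farther back than shut.
Start: joints at [-1.393, 0.276, 1.505, -0, 1.361, -0.121], TCP at [0.169, -0.55, 0.231] pointing down, gripper open.
Joint ranges: [-2.89, 2.89], [-0.75, 2.08], [0.22, 2.7], [-1.18, 4.32], [0.11, 2.71], [-2.7, 2.7]. Speed limits (rad/s): [2.57, 2.57, 3.14, 3.14, 3.14, 3.14].

INTERFACE

Orientations are given as a unit quaternion [w, x, y, z].
In Python, from rig import readout, eyes, job, manip gives the robot as it stands. The module is installed in compiled form; this text tells all that it offers.
- The arm moves only by the tool carry_out, never from a script. Its argument "deltas" is one flat list of numbers, 7 for each row, row after row: the shift along the tool's x, y, z scaled (see below), then the turn, a rotation vector about the tool's x, y, z scaled (see below), then the opening, from -1 (shut) to 1 (fully open). In form: [dx, dy, dz, ax, ay, az, grip, dx, dy, dz, ax, ay, az, grip, ...]. A call has 1 to 10 rows; each row shifts and turns the commanded pose from where the row before left it, along the tool's axes as they then stand; what a row does not reach is not made up. The controller multiplies each number of a shift by 60 mm and each number of a turn by 4 degrees. A row lasts 1/8 s, in which the tool goes at most 62.5 mm and 10.7 degrees, less where a joint would pass 70% of its speed; a pose out of reach is approached as far as the arm can. A call with a number of a shift or a turn outside -1 to 1 is refused whole. A call with a gripper value outside its range is refused whole. The fingers move at their own pace and stop on an object; "newtons" is the grip in N (left out, the last holds). Time passes only in rows, so rows that do not move let the fingers close. It gives the time, the measured TCP pose, the force and the opening at its end, in the units of the state.
- readout.get_state(): the state, without advancing time (a new reading comes with each control period).
- eyes.get_image(name): name is "side" or "top"; returns a dict with "color" (480x640x3 uint8, red, green, blue), "z_map" (480x640 float32, m along the optical axis (not along the pixel's ray), 0 where there is no reading), "mtx" (3x3 intrinsics, pixels), "distortion" ([k1, k2, p1, p2, k3] as OpenCV has them; the pictures are not rectified), "origin" and "orientation" of the camera in the world. Camera axes: x right, y down, z forward; pixel columns grow to the right and rows downward; lengths in m; the calibration is good to about 2 mm. A picture is of the moment at which its call begins.
- job.sign_off(): hands the job in, once; it reports no verdict.
The state is a dict: "clock": time; "qpos": joint angles; "qd": joint speeds; "effort": joint torques, N m; "position": TCP position; "ee_rot": TCP orientation; "contact_force": force on the tool from outside, world axes, zero at the start; "moment": the same for the moment, N m; "width": finger opening in m.
Only numpy, scipy, OpenCV 4.12 (cv2) and the standard library are available. Lean on these libraries where they do the work, as an engineer would, in place of code of your own. Each camera call takes 0.05 s, during which the arm holds its last target.

TASK

Put the square stone seal away in the wooden print box. Raise the lid by its handle until the folding stay on its side locks and the lid stands open by itself with your hand off it, set the seal inside, then ease the knee of the stay forward out of its lock by its wooden grip (the lid rises slightly as it goes over) and bring the lid gently down until it is fully shut. Do not strain the lid or the stay, let the lid drop, or disturb the other things on the table.

Things in the scene. Friction and masses are not known exactly. Their poses are not given: they have to be found in the camera images.
- box: wooden print box, fixed, 190 deep (its x) by 250 wide (its y) by 100 high; walls and floor 9 thick. Origin at the centre of its underside; front faces its -x, z up. Lid hinged along its rear (+x) top edge; folding stay outside its right-hand (-y) wall. The locked stay is freed by drawing the knee forward past straight, which lifts the lid about 10 at the handle (sizes in mm)
- lid_handle (a point): middle of the lid's handle: a steel bar 10 thick and 110 long, parallel to the box's y, on two arms 40 in front of the lid's front edge (35 clear behind it). It is 230 from the hinge line and 6 above the lid's underside plane; it swings up and back about point lid_hinge (sizes in mm)
- lid_hinge (a point): middle of the hinge line of the lid, at the rear top edge of the box, 100 above the table; the line runs along the box's y (sizes in mm)
- lid (a joint): lid angle, rad: 0 shut, grows as the front edge rises. A wooden board 190 x 250 x 12 mm, 0.5 to 0.95 kg; unsupported it falls shut. With the stay drawn straight it can rise no further, felt as a solid stop, at 1.18 to 1.5 (differs each time, as both ends of the stay are clamped in slots); standing on the locked stay it is about 0.05 lower
- stay_foot (a point): lower pivot of the stay, on the right wall, 70 in front of the hinge line and 27 to 33 below it, held by a friction clamp that slips (bad) if the stay is strained with 55 N, as by 12 N too much at the lid handle. The lower link, 68 long, turns about it along the box's y and carries the knee; the upper link, as long, ends on the lid 93 to 107 from the hinge line (sizes in mm)
- knee_grip (a point): middle of the knee's grip: a round wooden rod 12 thick and 52 long, parallel to the box's y, sticking out sideways (-y) at the knee, 52 out from the box's right wall. It circles point stay_foot at 68: lid shut, it is low in front of the foot (about 40 above the table); stay straight, above it and a little behind. Led down held, it lets the lid down (sizes in mm)
- knee (a joint): knee angle, rad: within 0.3 of 0 folded (lid shut), 2.51 links in line (lid at its highest), 2.93 lock stop, knee bent slightly backwards. It folds towards the box's front (-x). When the lid has been raised to its solid stop and is eased down, a light spring draws the knee back into the lock and it holds the lid; let down sooner, it folds forward again. Past straight the lid's weight folds it
- seal: the seal to put away: a stone block 30 x 30 x 42 with a smaller square top 22 x 22 x 20 on it (62 in all), 0.12 kg, standing on the table to the left of the box. Origin at the centre of its underside, sides along its x and y (sizes in mm)
- cup: bystander, a drinking cup 76 across and 80 high; origin under its centre. Leave alone (sizes in mm)
- inkpot: bystander, a round pot 52 across and 45 high with a neck; origin under its centre. Leave alone (sizes in mm)
- inkblock: bystander, a flat black bar 22 x 60 x 14; origin under its centre. Leave alone (sizes in mm)
- brush: bystander, a flat brush 200 long lying on the table to the right of the box. Leave alone (sizes in mm)
- dish: bystander, a small plate 90 across, 18 high; origin under its centre. Leave alone (sizes in mm)
Mind the look-alikes: they are no part of the job. What is shaped like the seal but pink, red or yellow is not meant.

How it is judged:
By the outcome, as a careful person would: the job done as asked, in the order asked, and still so for the second after the job is handed in, with the robot touching nothing.
It also fails if it takes over 72 s, if anything falls off the work surface, if the arm or the gripper's body presses on something with over 40 N, if the wrist force passes 120 N, or if a joint passes its speed limit or range.

## Working session

There is one attempt and no reset: what is moved stays moved. The work goes in short steps, Python scripts to look and compute and a tool call to move; the robot and the scene stay as the last step left them, time stands still between calls to the robot, and variables do not carry over. Pictures are saved under pics/ and viewed, and the job is handed in when it is done.

Besides the shell and the picture viewer there is one more tool, called after "Emit:" as a command line: name --argument value ..., lists and objects as JSON in quotes. carry_out: Moves the arm, as the interface text tells. Its arguments: {"type":"object","properties":{"deltas":{"type":"array"},"newtons":{"type":"number"}},"required":["deltas"]}

```bash
mkdir -p pics
python3 - <<'E'
from rig import readout, eyes, job, manip
import cv2
print(readout.get_state()); print(manip.tcp_to_grasp)
for n in ("side","top"):
    d=eyes.get_image(n); cv2.imwrite(f"pics/{n}0.png",d["color"][:,:,::-1])
    print(n,d["mtx"],d["distortion"],d["origin"],d["orientation"],(d["z_map"]>0).mean())
E
```

```text
{'clock': 0.0, 'qpos': array([-1.39297125e+00,  2.76573104e-01,  1.50615117e+00,  4.87800244e-06,
        1.36069473e+00, -1.21008981e-01]), 'qd': array([ 0.00128483,  0.00070821, -0.00126063, -0.00037917, -0.00036098,
       -0.00047629]), 'effort': array([ 8.43184637e-06, -4.16771364e+01, -2.45807934e+01, -3.50259079e-04,
        1.09696481e-02, -1.77516165e-05]), 'position': array([ 0.16917929, -0.5489856 ,  0.23044501]), 'ee_rot': array([-0.1046152 , -0.69921132, -0.10590621,  0.69924463]), 'contact_force': array([ 0.46712571, -0.67946085,  0.45791095]), 'moment': array([ 0.03364815, -0.0702638 ,  0.02595789]), 'width': 0.08573357167707021}
0.0187
side [[457.6730343    0.         314.32249757]
 [  0.         457.6730343  236.41910976]
 [  0.           0.           1.        ]] [-0.04887688  0.          0.          0.          0.        ] [0.39841565 0.65773341 0.72725932] [ 0.03581186 -0.07895954  0.90866981 -0.4084141 ] 0.99595703125
top [[504.48637762   0.         325.33459975]
 [  0.         504.48637762 235.95384358]
 [  0.           0.           1.        ]] [-0.07786268  0.          0.          0.          0.        ] [ 0.37090516 -0.03573944  1.40245504] [ 0.05165866 -0.70398086  0.70735262 -0.03734439] 0.99595703125
```

View pics/side0.png

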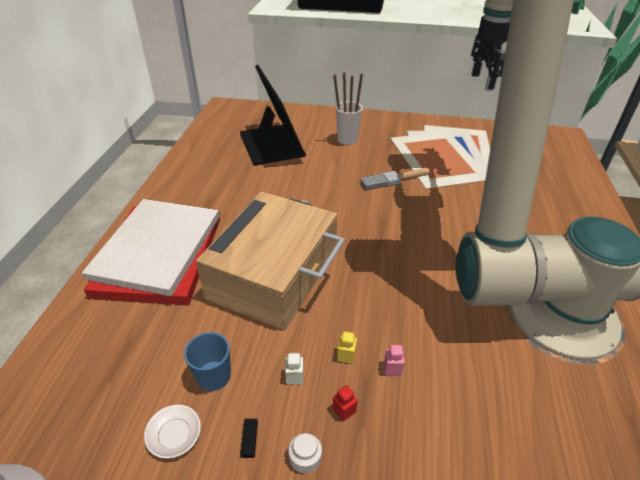

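View pics/top0.png

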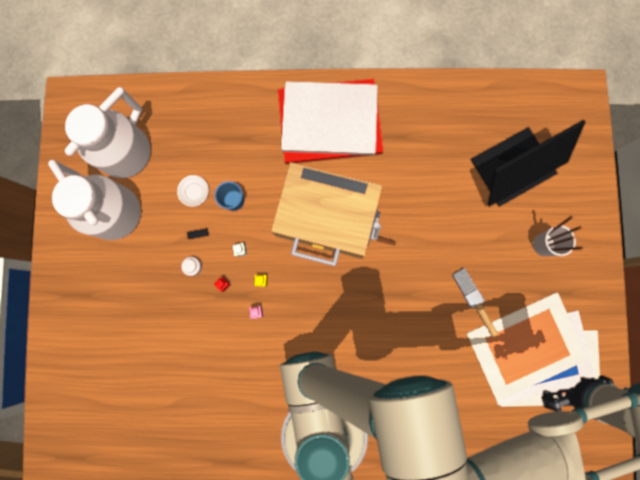

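```bash
cat > h.py <<'E'
import numpy as np, cv2
from scipy.spatial.transform import Rotation as R
from rig import readout, eyes, job, manip
def q2R(q): return R.from_quat([q[1],q[2],q[3],q[0]]).as_matrix()
def cloud(d):
    h,w=d["z_map"].shape
    u,v=np.meshgrid(np.arange(w),np.arange(h))
    p=cv2.undistortPoints(np.stack([u,v],-1).reshape(-1,1,2).astype(np.float32),d["mtx"],d["distortion"]).reshape(h,w,2)
    c=np.dstack([p[...,0],p[...,1],np.ones((h,w))])*d["z_map"][...,None]
    return c@q2R(d["orientation"]).T+np.array(d["origin"])
def ray(d,uv,z):
    p=cv2.undistortPoints(np.array(uv,np.float64).reshape(-1,1,2),d["mtx"],d["distortion"]).reshape(-1,2)
    r=np.c_[p,np.ones(len(p))]@q2R(d["orientation"]).T; o=np.array(d["origin"])
    return o+r*((z-o[2])/r[:,2])[:,None]
def proj(d,P):
    Rm=q2R(d["orientation"]).T; rv=cv2.Rodrigues(Rm)[0]; t=-Rm@np.array(d["origin"])
    return cv2.projectPoints(np.array(P,float).reshape(-1,1,3),rv,t,d["mtx"],np.array(d["distortion"]))[0].reshape(-1,2)
def crop(d,u0,v0,u1,v1,name,s=5):
    cv2.imwrite("pics/"+name,cv2.resize(d["color"][v0:v1,u0:u1,::-1],None,fx=s,fy=s,interpolation=cv2.INTER_CUBIC))
E
python3 - <<'E'
from h import *
for n in("top","side"):
    d=eyes.get_image(n); P=cloud(d)
    m=(abs(P[...,2]-.112)<.006)
    roi=np.zeros_like(m)
    if n=="top": roi[150:270,265:395]=1
    else: roi[185:325,195:345]=1
    m&=roi
    m=cv2.morphologyEx(m.astype(np.uint8),cv2.MORPH_OPEN,np.ones((5,5)))
    q=P[m>0]
    r=cv2.minAreaRect((q[:,:2]*1000).astype(np.float32)); print(n,len(q),np.median(q[:,2]),r, cv2.boxPoints(r))
    # seal
    hsv=cv2.cvtColor(d["color"],cv2.COLOR_RGB2HSV)
    w=((hsv[...,1]<70)&(hsv[...,2]>120)); roi[:]=0
    if n=="top": roi[235:262,228:250]=1
    else: roi[345:390,280:308]=1
    for lo,hi in ((.034,.048),(.055,.068)):
        q=P[w&roi&(P[...,2]>lo)&(P[...,2]<hi)]
        r=cv2.minAreaRect((q[:,:2]*1000).astype(np.float32));print(lo,len(q),q.mean(0) if len(q) else 0,r)
    if n=="top": crop(d,265,155,405,275,"t1.png")
    else: crop(d,190,180,350,330,"s1.png"); crop(d,270,320,420,430,"s2.png")
E
```

```text
top 6065 0.11171630640404917 ((607.6143188476562, -14.750762939453125), (254.55332946777344, 188.9464569091797), 75.31626892089844) [[ 483.9641  -113.92315]
 [ 666.7395  -161.81793]
 [ 731.2645    84.42162]
 [ 548.48914  132.3164 ]]
0.034 49 [0.50641035 0.222831   0.04106908] ((509.9844055175781, 228.88926696777344), (28.87885093688965, 30.25649642944336), 9.37026596069336)
0.055 64 [0.51017575 0.22917477 0.06123033] ((509.6668395996094, 229.0361328125), (21.835176467895508, 21.034076690673828), 0.8016077876091003)
side 8001 0.1126608034974439 ((584.829833984375, -12.506072998046875), (266.2432861328125, 235.1060028076172), 74.83351135253906) [[ 436.54333 -110.23627]
 [ 663.4606  -171.74582]
 [ 733.11633   85.22412]
 [ 506.1991   146.73367]]
0.034 152 [0.50701709 0.23854604 0.04135867] ((509.2499084472656, 231.45030212402344), (29.38027572631836, 30.244081497192383), 7.373688697814941)
0.055 148 [0.50911339 0.23252377 0.06124205] ((509.4168701171875, 231.25694274902344), (22.04649543762207, 19.88833236694336), 7.998250484466553)
```

View pics/t1.png

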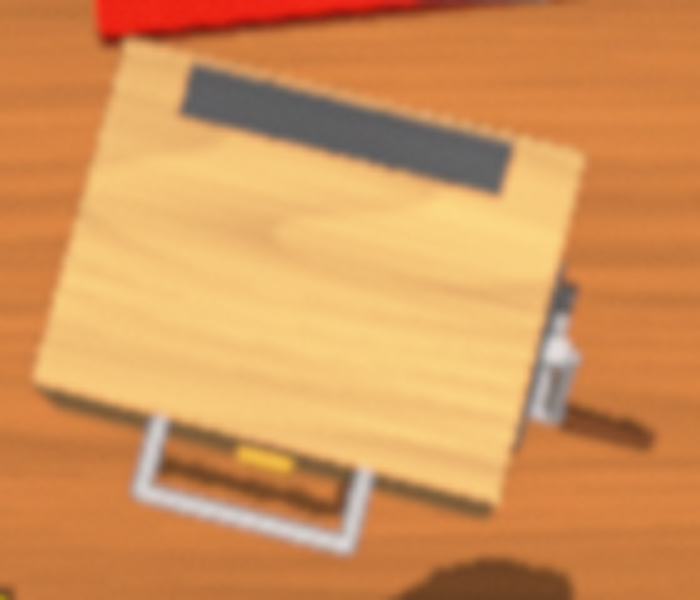

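View pics/s1.png

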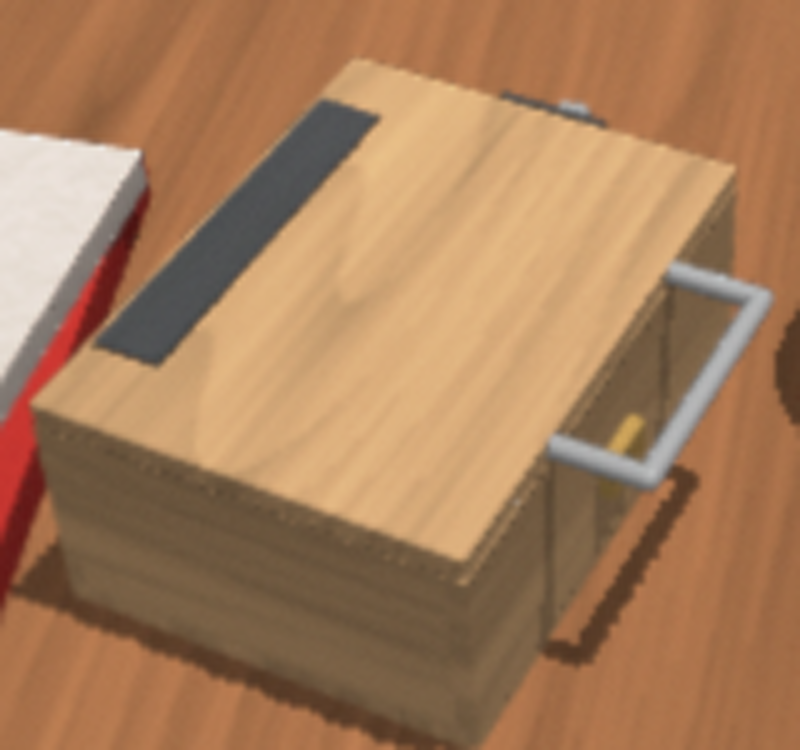

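View pics/s2.png

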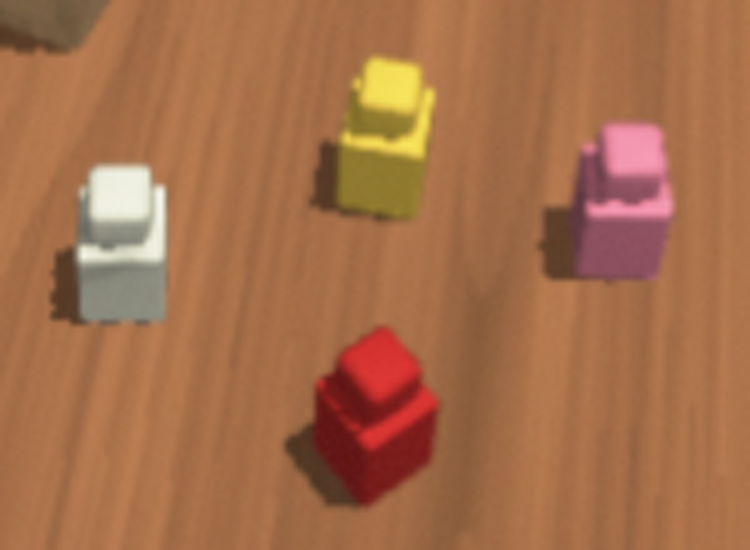

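```bash
cat >> h.py <<'E'
yaw=np.arctan2(-47.9,182.8); ex=np.array([np.cos(yaw),np.sin(yaw),0]); ey=np.array([-np.sin(yaw),np.cos(yaw),0]); ez=np.array([0,0,1.])
C=np.array([.6076,-.0148,0]); H=C+.095*ex+.1*ez
def box(p): 
    v=np.atleast_2d(p)-C; return np.c_[v@ex,v@ey,v@ez]
def plan(target_grasp,Rt,n=None):
    """target grasp point (world) and tool rotation -> tool-frame shift and rotvec from measured pose, in units"""
    s=readout.get_state(); R0=q2R(s["ee_rot"]); p=np.array(s["position"])
    tcp=np.array(target_grasp)+.0187*Rt[:,0]
    d=R0.T@(tcp-p); rv=R.from_matrix(R0.T@Rt).as_rotvec()
    print("tcp tgt",tcp.round(4),"now",p.round(4),"tool shift mm",(d*1000).round(1),"units",(d/.06).round(2),"rot deg",np.degrees(rv).round(1),"units",(np.degrees(rv)/4).round(2))
def down(jaw):  # tool down, y=jaw
    x=-ez; y=jaw; return np.c_[x,y,np.cross(x,y)]
E
python3 - <<'E'
from h import *
d=eyes.get_image("top"); s=eyes.get_image("side")
print(box(ray(d,[(293,253.4),(335,264.6)],.108))*1000)
print(box(ray(s,[(190+765/5,180+297/5),(190+650/5,180+475/5)],.108))*1000)
print("expect handle center box -135, ends y+-55?", (H-.23*ex+.006*ez))
print(q2R(readout.get_state()["ee_rot"]).round(3))
hd=H-.23*ex+.006*ez
for j in (ex,-ex): plan(hd+.12*ez,down(j))
# knee rod from top
P=cloud(d); b=box(P.reshape(-1,3)).reshape(P.shape)
m=(b[...,1]<-.127)&(b[...,1]>-.23)&(b[...,2]>.02)&(abs(b[...,0])<.1)
print((b[m]*1000).round(0)[::3])
E
```

```text
[[-136.19113087   55.9404824   108.        ]
 [-137.25205663  -56.15891536  108.        ]]
[[-138.28281322  -52.38203601  108.        ]
 [-136.44170211   57.48349214  108.        ]]
expect handle center box -135, ends y+-55? [0.47700892 0.01941944 0.106     ]
[[-0.     0.294 -0.956]
 [ 0.    -0.956 -0.294]
 [-1.    -0.    -0.   ]]
tcp tgt [0.477  0.0194 0.2073] now [ 0.1692 -0.5494  0.231 ] tool shift mm [  24.  -453.  -461.6] units [ 0.4  -7.55 -7.69] rot deg [-58.2  -0.    0. ] units [-1.455e+01 -0.000e+00  1.000e-02]
tcp tgt [0.477  0.0194 0.2073] now [ 0.1692 -0.5494  0.231 ] tool shift mm [  24.  -453.  -461.6] units [ 0.4  -7.55 -7.69] rot deg [121.8   0.    0. ] units [3.045e+01 1.000e-02 0.000e+00]
[[  31. -131.   81.]
 [  30. -129.   68.]
 [  31. -137.   75.]
 [  27. -135.   78.]
 [  23. -135.   83.]
 [  21. -134.   80.]
 [  18. -132.   78.]
 [  17. -130.   66.]
 [  14. -131.   65.]
 [   3. -127.  110.]
 [  12. -137.   68.]
 [  10. -135.   62.]
 [   7. -136.   62.]
 [  -3. -134.  109.]
 [  -6. -130.  104.]
 [  -5. -137.  110.]
 [  -9. -133.  109.]
 [  -6. -141.  103.]
 [ -11
[... 512 characters left out ...]
  43.]
 [ -32. -143.   54.]
 [ -35. -131.   35.]
 [ -34. -139.   43.]
 [ -32. -147.   40.]
 [ -30. -155.   40.]
 [ -37. -135.   34.]
 [ -36. -142.   40.]
 [ -34. -150.   42.]
 [ -32. -158.   43.]
 [ -29. -166.   39.]
 [ -37. -148.   42.]
 [ -35. -156.   43.]
 [ -34. -164.   48.]
 [ -32. -172.   45.]
 [ -29. -180.   43.]
 [ -38. -152.   35.]
 [ -37. -159.   39.]
 [ -35. -167.   44.]
 [ -33. -175.   42.]
 [ -31. -183.   42.]
 [ -29. -191.   42.]
 [ -39. -163.   38.]
 [ -37. -171.   38.]
 [ -35. -179.   38.]
 [ -32. -187.   37.]
 [ -30. -194.   37.]
 [ -38. -174.   36.]
 [ -37. -182.   41.]
 [ -35. -189.   41.]
 [ -34. -197.   47.]
 [ -39. -187.   44.]
 [ -36. -196.   37.]
 [ -39. -194.   37.]]
```

Emit:
carry_out --deltas '[0,-0.63,-0.64,0,0,0,1,0,-0.63,-0.64,0,0,0,1,0,-0.63,-0.64,0,0,0,1,0,-0.63,-0.64,0,0,0,1,0,-0.63,-0.64,0,0,0,1,0,-0.63,-0.64,0,0,0,1,0,-0.63,-0.64,0,0,0,1,0,-0.63,-0.64,0,0,0,1,0,-0.63,-0.64,0,0,0,0.5,0,-0.63,-0.64,0,0,0,0]' --newtons 35

```text
clock: 1.55
position: [0.4257, -0.0737, 0.2316]
ee_rot: [0.106, 0.7, 0.105, -0.699]
contact_force: [0.2, -0.1, 0.7]
width: 0.0515
```

Emit:
carry_out --deltas '[0,-0.63,-0.64,0,0,0,-0.2,0,-0.62,-0.65,0,0,0,-0.2,0,0,0,-1,0,0,-0.2,0,0,0,-1,0,0,-0.2,0,0,0,-1,0,0,-0.2,0,0,0,-1,0,0,-0.2,0,0,0,-1,0,0,-0.2,0,0,0,-1,0,0,-0.2,0,0,0,-1,0,0,-0.2,0,0,0,-1,0,0,-0.2]'

```text
clock: 2.8
position: [0.4768, 0.0192, 0.2313]
ee_rot: [-0.295, -0.643, -0.295, 0.643]
contact_force: [-0.7, -0.1, 0.2]
width: 0.0344
```

Emit:
carry_out --deltas '[0,0,0,-1,0,0,-0.2,0,0,0,-1,0,0,-0.2,0,0,0,-1,0,0,-0.2,0,0,0,-1,0,0,-0.2,0,0,0,-1,0,0,-0.2,0,0,0,-1,0,0,-0.2,0,0,0,-0.55,0,0,-0.2,0,0,0,0,0,0,-0.2]'

```text
clock: 3.8
position: [0.4768, 0.0192, 0.2313]
ee_rot: [-0.432, -0.56, -0.432, 0.56]
contact_force: [0.3, 1.0, 0.6]
width: 0.0343
```

Run:
```python
from h import *
s=readout.get_state(); print(s["clock"],s["qpos"].round(2),s["width"],s["contact_force"])
hd=H-.2305*ex+.006*ez
plan(hd,down(ex))
d=eyes.get_image("side");crop(d,190,100,390,330,"s3.png",3)
```

```text
3.8 [-0.11  0.13  1.7  -0.    1.31  0.15] 0.034325086838427006 [0.2594451  0.9908129  0.64236438]
tcp tgt [0.4765 0.0195 0.0873] now [0.4768 0.0192 0.2313] tool shift mm [144.   -0.4  -0.3] units [ 2.4  -0.01 -0.  ] rot deg [-0.  0. -0.] units [-0.01  0.   -0.  ]
```

View pics/s3.png

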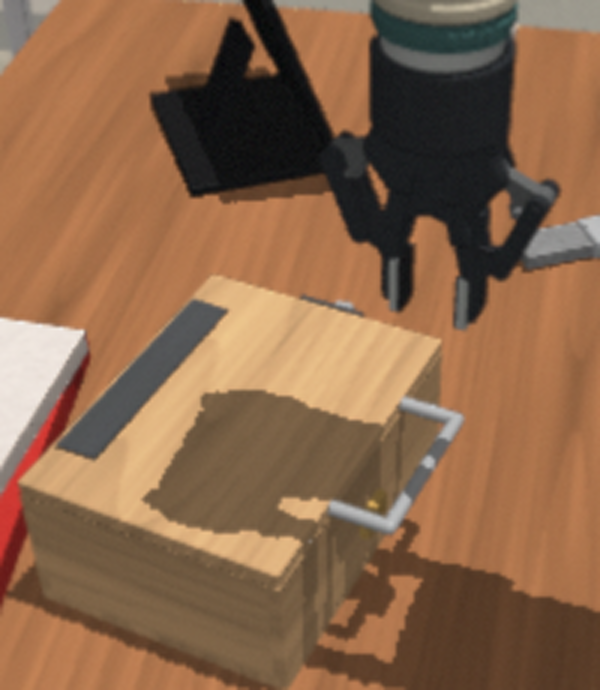

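Emit:
carry_out --deltas '[0.4,0,0,0,0,0,-0.4,0.4,0,0,0,0,0,-0.4,0.4,0,0,0,0,0,-0.4,0.3,0,0,0,0,0,-0.4,0.3,0,0,0,0,0,-0.4,0.3,0,0,0,0,0,-0.4,0.3,0,0,0,0,0,-0.4,0,0,0,0,0,0,-0.4]'

```text
clock: 4.85
position: [0.4758, 0.0193, 0.0863]
ee_rot: [-0.431, -0.559, -0.433, 0.561]
contact_force: [-0.5, -0.6, 0.2]
width: 0.0255
```

Run:
```python
from h import *
d=eyes.get_image("side");crop(d,190,100,390,330,"s4.png",3)
d=eyes.get_image("top");crop(d,265,150,405,290,"t4.png",4)
```

```text
(no output)
```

View pics/s4.png

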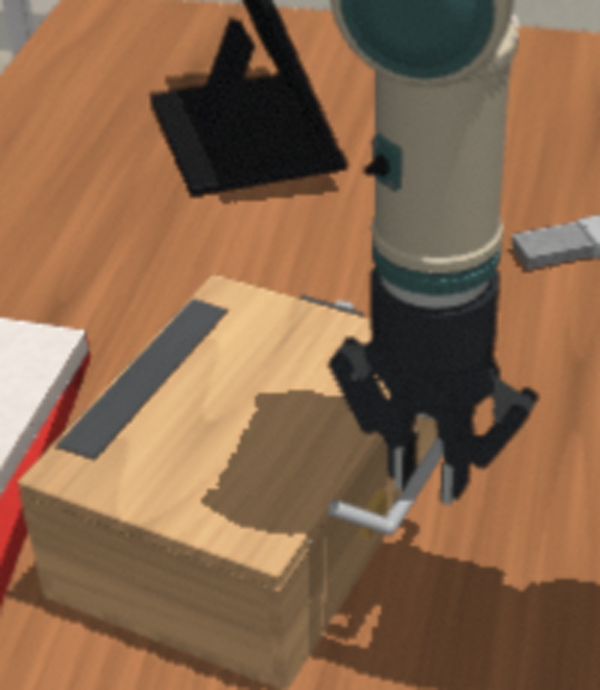

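Emit:
carry_out --deltas '[0,0,0,0,0,0,-1,0,0,0,0,0,0,-1,0,0,0,0,0,0,-1,0,0,0,0,0,0,-1]' --newtons 30

```text
clock: 5.45
position: [0.4773, 0.0192, 0.0881]
ee_rot: [0.432, 0.56, 0.432, -0.559]
contact_force: [-0.5, 1.2, 6.5]
width: 0.009
```

Run:
```python
from h import *
s=readout.get_state(); print(s["width"],s["contact_force"],s["moment"])
r=.2302; a0=np.arctan2(.006,.23)
f=lambda t:(-r*np.cos(t+a0), r*np.sin(t+a0))
L=[0,.1,.2,.3,.4,.5,.6,.7,.8,.9,1.0,1.1,1.15,1.2,1.25,1.3,1.35,1.4,1.45,1.5]
for a,b in zip(L,L[1:]):
    dx=f(b)[0]-f(a)[0]; dz=f(b)[1]-f(a)[1]
    print(b,"tool x(units)",round(-dz/.06,3),"tool y",round(dx/.06,3),"abs mm",(H[2]+f(b)[1]).round(4), round(f(b)[0],4))
```

```text
0.008983437352302205 [-0.53392175  1.20701525  6.52042881] [ 0.06719026  0.21522836 -0.0095081 ]
0.1 tool x(units) -0.382 tool y 0.029 abs mm 0.1289 -0.2284
0.2 tool x(units) -0.378 tool y 0.067 abs mm 0.1516 -0.2243
0.3 tool x(units) -0.369 tool y 0.105 abs mm 0.1737 -0.2181
0.4 tool x(units) -0.357 tool y 0.141 abs mm 0.1951 -0.2096
0.5 tool x(units) -0.341 tool y 0.176 abs mm 0.2156 -0.1991
0.6 tool x(units) -0.322 tool y 0.209 abs mm 0.2349 -0.1865
0.7 tool x(units) -0.299 tool y 0.24 abs mm 0.2528 -0.1721
0.8 tool x(units) -0.274 tool y 0.269 abs mm 0.2693 -0.156
0.9 tool x(units) -0.246 tool y 0.295 abs mm 0.284 -0.1383
1.0 tool x(units) -0.215 tool y 0.318 abs mm 0.2969 -0.1193
1.1 tool x(units) -0.182 tool y 0.338 abs mm 0.3078 -0.099
1.15 tool x(units) -0.078 tool y 0.175 abs mm 0.3125 -0.0885
1.2 tool x(units) -0.069 tool y 0.179 abs mm 0.3167 -0.0778
1.25 tool x(units) -0.06 tool y 0.182 abs mm 0.3203 -0.0669
1.3 tool x(units) -0.051 tool y 0.185 abs mm 0.3233 -0.0558
1.35 tool x(units) -0.042 tool y 0.187 abs mm 0.3258 -0.0445
1.4 tool x(units) -0.032 tool y 0.189 abs mm 0.3278 -0.0332
1.45 tool x(units) -0.023 tool y 0.19 abs mm 0.3292 -0.0218
1.5 tool x(units) -0.013 tool y 0.191 abs mm 0.33 -0.0103
```

Emit:
carry_out --deltas '[-0.19,0.01,0,0,0,0,-1,-0.19,0.02,0,0,0,0,-1,-0.19,0.03,0,0,0,0,-1,-0.19,0.04,0,0,0,0,-1,-0.185,0.05,0,0,0,0,-1,-0.185,0.055,0,0,0,0,-1]'

```text
clock: 6.2
position: [0.4883, 0.0162, 0.1556]
ee_rot: [-0.432, -0.559, -0.432, 0.56]
contact_force: [1.2, 1.3, -4.9]
width: 0.0085
```

```bash
cat >> h.py <<'E'
def lidang():
    s=readout.get_state(); Rt=q2R(s["ee_rot"]); g=s["position"]-.0187*Rt[:,0]-H
    x=g@ex; z=g[2]; print("r",np.hypot(x,z).round(4),"lid",(np.arctan2(z,-x)-np.arctan2(.006,.23)).round(3),"y",(g@ey).round(4),"F box",(s["contact_force"]@np.c_[ex,ey,ez]).round(1),"M",(s["moment"]@np.c_[ex,ey,ez]).round(2),"w",s["width"].round(4),"t",s["clock"],"qd",abs(s["qd"]).max().round(3))
E
python3 -c "
from h import *
lidang()"
```

```text
Traceback (most recent call last):
  File "h.py", line 34, in lidang
    x=g@ex; z=g[2]; print("r",np.hypot(x,z).round(4),"lid",(np.arctan2(z,-x)-np.arctan2(.006,.23)).round(3),"y",(g@ey).round(4),"F box",(s["contact_force"]@np.c_[ex,ey,ez]).round(1),"M",(s["moment"]@np.c_[ex,ey,ez]).round(2),"w",s["width"].round(4),"t",s["clock"],"qd",abs(s["qd"]).max().round(3))
                                                                                                                                                                                                                                     ^^^^^^^^^^^^^^^^
AttributeError: 'float' object has no attribute 'round'
```

Emit:
carry_out --deltas '[-0.18,0.065,0,0,0,0,-1,-0.178,0.075,0,0,0,0,-1,-0.172,0.085,0,0,0,0,-1,-0.169,0.091,0,0,0,0,-1,-0.163,0.1,0,0,0,0,-1,-0.159,0.109,0,0,0,0,-1,-0.152,0.117,0,0,0,0,-1,-0.147,0.123,0,0,0,0,-1]'

```text
clock: 7.2
position: [0.5309, 0.0048, 0.2352]
ee_rot: [-0.431, -0.558, -0.433, 0.561]
contact_force: [-7.9, 2.9, 2.4]
width: 0.009
```

```bash
sed -i 's/s\["width"\].round(4)/round(s["width"],4)/' h.py
python3 -c "
from h import *
lidang()"
```

```text
r 0.2324 lid 0.698 y -0.0004 F box [-8.4  0.8  2.4] M [ 0.09  1.56 -0.06] w 0.009 t 7.2 qd 0.242
```

Emit:
carry_out --deltas '[-0.022,-0.025,0,0,0,0,-1,0,0,0,0,0,0,-1]'

```text
clock: 7.45
position: [0.5316, 0.0046, 0.2361]
ee_rot: [-0.432, -0.56, -0.432, 0.56]
contact_force: [-3.7, 1.3, -1.5]
width: 0.0086
```

```bash
python3 -c "
from h import *
lidang()
d=eyes.get_image('top');crop(d,265,130,425,270,'t5.png',5)
d=eyes.get_image('side');crop(d,190,50,390,330,'s5.png',2)
"
```

```text
r 0.2325 lid 0.703 y -0.0005 F box [-3.9  0.3 -1.5] M [ 0.03  0.83 -0.05] w 0.0086 t 7.45 qd 0.011
```

View pics/t5.png

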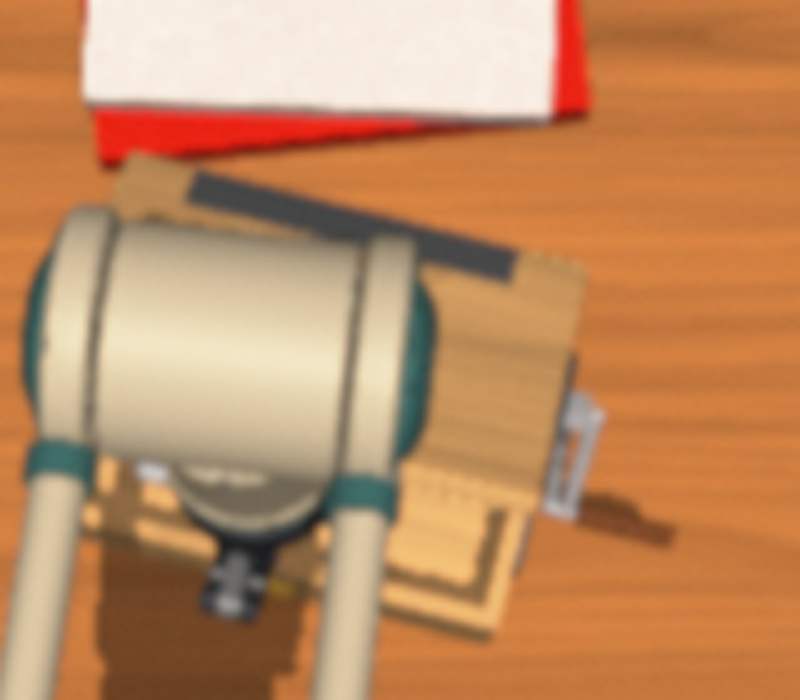

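View pics/s5.png

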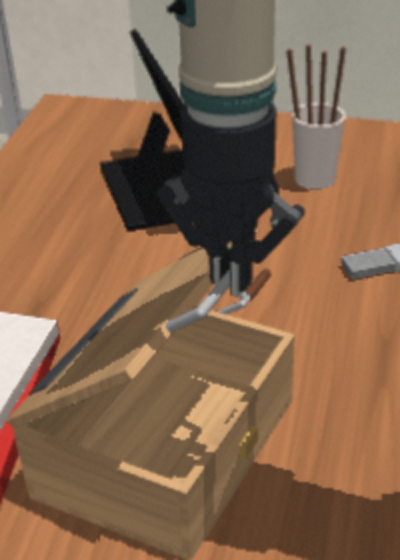

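Emit:
carry_out --deltas '[-0.141,0.132,0,0,0,0,-1,-0.135,0.139,0,0,0,0,-1,-0.128,0.146,0,0,0,0,-1,-0.12,0.152,0,0,0,0,-1,-0.113,0.158,0,0,0,0,-1,-0.105,0.163,0,0,0,0,-1,0,0,0,0,0,0,-1]'

```text
clock: 8.43
position: [0.5844, -0.0094, 0.2831]
ee_rot: [0.433, 0.56, 0.431, -0.559]
contact_force: [-7.8, 0.5, 6.2]
width: 0.0087
```

```bash
python3 -c "
from h import *
lidang()
d=eyes.get_image('top');P=cloud(d); b=box(P.reshape(-1,3)).reshape(P.shape)
m=(b[...,1]<-.152)&(b[...,1]>-.21)&(b[...,2]>.03)&(abs(b[...,0])<.1)
q=b[m]; print(len(q)); print(np.median(q,0),q.min(0),q.max(0), q[np.argsort(q[:,0])][::4].round(3))
crop(d,265,130,425,270,'t6.png',5)
"
```

```text
r 0.2342 lid 1.012 y -0.0007 F box [-7.7 -1.5  6.2] M [-0.13  1.07  0.  ] w 0.0087 t 8.425 qd 0.019
86
[-0.00131493 -0.17556001  0.13724262] [-0.00680051 -0.19917626  0.13088797] [ 0.00557458 -0.1520161   0.14363544] [[-0.007 -0.169  0.137]
 [-0.006 -0.19   0.135]
 [-0.006 -0.193  0.134]
 [-0.005 -0.197  0.139]
 [-0.005 -0.185  0.133]
 [-0.004 -0.156  0.133]
 [-0.004 -0.171  0.136]
 [-0.003 -0.179  0.132]
 [-0.003 -0.176  0.138]
 [-0.002 -0.166  0.134]
 [-0.002 -0.178  0.137]
 [-0.001 -0.173  0.14 ]
 [-0.001 -0.154  0.141]
 [-0.    -0.183  0.136]
 [ 0.    -0.188  0.141]
 [ 0.001 -0.182  0.142]
 [ 0.002 -0.172  0.139]
 [ 0.002 -0.185  0.14 ]
 [ 0.003 -0.156  0.139]
 [ 0.003 -0.167  0.136]
 [ 0.004 -0.182  0.139]
 [ 0.005 -0.162  0.132]]
```

View pics/t6.png

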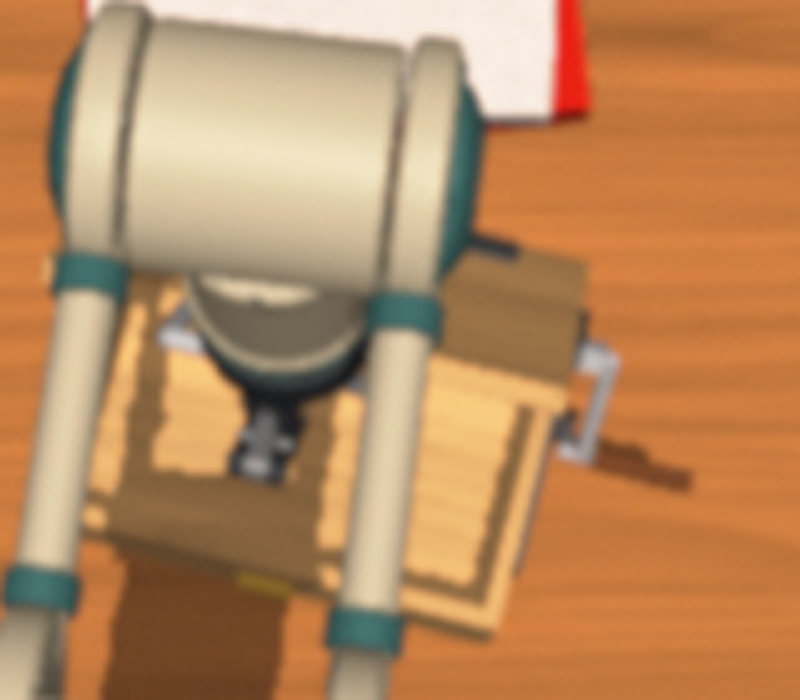

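Emit:
carry_out --deltas '[-0.031,-0.019,0,0,0,0,-1,-0.101,0.167,0,0,0,0,-1,-0.092,0.17,0,0,0,0,-1,0,0,0,0,0,0,-1]'

```text
clock: 8.98
position: [0.6036, -0.0145, 0.2939]
ee_rot: [0.433, 0.56, 0.431, -0.56]
contact_force: [-2.2, -2.5, -3.8]
width: 0.0082
```

```bash
python3 -c "
from h import *
lidang()
"
```

```text
r 0.2345 lid 1.109 y -0.0007 F box [-1.5 -2.9 -3.8] M [-0.43  0.2  -0.04] w 0.0082 t 8.975 qd 0.033
```

Emit:
carry_out --deltas '[-0.04,0.089,0,0,0,0,-1,-0.039,0.09,0,0,0,0,-1,0,0,0,0,0,0,-1]'

```text
clock: 9.35
position: [0.6125, -0.0169, 0.2981]
ee_rot: [-0.432, -0.56, -0.432, 0.56]
contact_force: [-1.9, -3.7, -4.1]
width: 0.0086
```

```bash
python3 -c "
from h import *
lidang()
"
```

```text
r 0.2347 lid 1.153 y -0.0007 F box [-0.9 -4.1 -4.1] M [-0.64  0.23 -0.04] w 0.0086 t 9.35 qd 0.015
```

Emit:
carry_out --deltas '[-0.0215,0.054,0.015,0,0,0,-1,0,0,0,0,0,0,-1]'

```text
clock: 9.6
position: [0.6156, -0.0177, 0.2996]
ee_rot: [0.432, 0.56, 0.432, -0.559]
contact_force: [-0.3, -1.9, -5.3]
width: 0.009
```

Emit:
carry_out --deltas '[-0.0215,0.054,0,0,0,0,-1,0,0,0,0,0,0,-1]'

```text
clock: 9.85
position: [0.6186, -0.0185, 0.3009]
ee_rot: [0.432, 0.56, 0.432, -0.56]
contact_force: [-0.9, -1.4, -5.3]
width: 0.0088
```

```bash
python3 -c "
from h import *
lidang()
d=eyes.get_image('top');P=cloud(d); b=box(P.reshape(-1,3)).reshape(P.shape)
m=(b[...,1]<-.152)&(b[...,1]>-.21)&(b[...,2]>.03)&(abs(b[...,0])<.1)
q=b[m]; print(len(q)); print(np.median(q,0),q.min(0),q.max(0))
"
```

```text
r 0.2349 lid 1.182 y -0.0008 F box [-0.5 -1.5 -5.3] M [-0.23  0.26 -0.08] w 0.0088 t 9.85 qd 0.007
87
[ 0.02005417 -0.17562905  0.14191657] [ 0.01547222 -0.19890588  0.13423842] [ 0.02662728 -0.15266582  0.14756442]
```

Emit:
carry_out --deltas '[-0.02,0.055,0,0,0,0,-1,-0.01,0.055,0,0,0,0,-1,0,0,0,0,0,0,-1]'

```text
clock: 10.28
position: [0.6252, -0.0203, 0.3036]
ee_rot: [0.432, 0.56, 0.432, -0.559]
contact_force: [-2.7, 0.0, -1.5]
width: 0.0086
```

Emit:
carry_out --deltas '[-0.016,0.056,0,0,0,0,-1,0,0,0,0,0,0,-1]'

```text
clock: 10.52
position: [0.6281, -0.0211, 0.3046]
ee_rot: [0.432, 0.56, 0.432, -0.559]
contact_force: [-2.8, 0.6, 2.6]
width: 0.0084
```

```bash
python3 -c "
from h import *
lidang()
"
```

```text
r 0.2351 lid 1.226 y -0.0009 F box [-2.8 -0.1  2.6] M [-0.04  0.56 -0.  ] w 0.0084 t 10.525 qd 0.006
```

Emit:
carry_out --deltas '[-0.022,0.054,0,0,0,0,-1,0,0,0,0,0,0,-1]'

```text
clock: 10.78
position: [0.6317, -0.022, 0.3055]
ee_rot: [0.432, 0.56, 0.432, -0.559]
contact_force: [-1.8, 0.5, 3.4]
width: 0.0085
```

Emit:
carry_out --deltas '[-0.014,0.045,0,0,0,0,-1,0,0,0,0,0,0,-1]'

```text
clock: 11.02
position: [0.6341, -0.0227, 0.3063]
ee_rot: [0.432, 0.56, 0.432, -0.559]
contact_force: [-2.5, 1.3, 4.2]
width: 0.0086
```

Emit:
carry_out --deltas '[-0.01,0.03,0,0,0,0,-1,0,0,0,0,0,0,-1]'

```text
clock: 11.28
position: [0.6356, -0.0231, 0.3068]
ee_rot: [0.432, 0.56, 0.432, -0.56]
contact_force: [-2.0, 2.1, 5.4]
width: 0.0085
```

```bash
python3 -c "
from h import *
lidang()
d=eyes.get_image('top');P=cloud(d); b=box(P.reshape(-1,3)).reshape(P.shape)
m=(b[...,1]<-.152)&(b[...,1]>-.21)&(b[...,2]>.03)&(abs(b[...,0])<.1)
q=b[m]; print(len(q)); print(np.median(q,0),q.min(0),q.max(0))
"
```

```text
r 0.2349 lid 1.261 y -0.0009 F box [-2.5  1.5  5.4] M [ 0.15  0.58 -0.03] w 0.0085 t 11.275 qd 0.003
71
[ 0.03402759 -0.17588848  0.14107495] [ 0.02898504 -0.19949472  0.13308727] [ 0.0394487  -0.15228292  0.14588428]
```

Emit:
carry_out --deltas '[-0.015,0.025,0,0,0,0,-1,0,0,0,0,0,0,-1]'

```text
clock: 11.58
position: [0.6371, -0.0235, 0.3073]
ee_rot: [0.432, 0.56, 0.432, -0.56]
contact_force: [-1.7, 2.4, 3.4]
width: 0.0086
```

Emit:
carry_out --deltas '[-0.006,0.025,0,0,0,0,-1,0,0,0,0,0,0,-1]'

```text
clock: 11.82
position: [0.6387, -0.0239, 0.3078]
ee_rot: [0.432, 0.56, 0.432, -0.56]
contact_force: [-2.8, 2.4, 2.5]
width: 0.0087
```

Emit:
carry_out --deltas '[-0.006,0.025,-0.005,0,0,0,-1,0,0,0,0,0,0,-1]'

```text
clock: 12.08
position: [0.6392, -0.0241, 0.3079]
ee_rot: [-0.432, -0.559, -0.432, 0.56]
contact_force: [-4.3, 2.0, 2.8]
width: 0.0087
```

```bash
cat >> h.py <<'E'
def knee():
    d=eyes.get_image('top');P=cloud(d); b=box(P.reshape(-1,3)).reshape(P.shape)
    m=(b[...,1]<-.152)&(b[...,1]>-.21)&(b[...,2]>.03)&(abs(b[...,0])<.11)
    q=b[m]; print("knee",len(q),np.median(q,0).round(4),q.min(0).round(4),q.max(0).round(4)); return d
E
python3 -c "
from h import *
lidang();knee()"
```

```text
r 0.2349 lid 1.277 y -0.0009 F box [-4.7  0.8  2.8] M [ 0.27  1.05 -0.08] w 0.0087 t 12.075 qd 0.004
knee 85 [ 0.044  -0.1762  0.1383] [ 0.0387 -0.1995  0.1301] [ 0.0507 -0.153   0.1434]
```

Emit:
carry_out --deltas '[-0.004,0.015,0,0,0,0,-1,0,0,0,0,0,0,-1]'

```text
clock: 12.38
position: [0.6397, -0.0242, 0.3081]
ee_rot: [-0.431, -0.559, -0.433, 0.56]
contact_force: [-5.7, 2.6, 4.1]
width: 0.0088
```

```bash
python3 -c "
from h import *
lidang();knee()"
```

```text
r 0.235 lid 1.28 y -0.001 F box [-6.2  1.1  4.1] M [ 0.16  1.17 -0.04] w 0.0088 t 12.375 qd 0.002
knee 88 [ 0.0432 -0.1769  0.1384] [ 0.0377 -0.1992  0.1308] [ 0.0503 -0.1523  0.1461]
```

Emit:
carry_out --deltas '[-0.004,0.013,0,0,0,0,-1,0,0,0,0,0,0,-1]'

```text
clock: 12.68
position: [0.64, -0.0243, 0.3081]
ee_rot: [-0.431, -0.559, -0.433, 0.561]
contact_force: [-6.1, 2.1, 4.3]
width: 0.0085
```

Emit:
carry_out --deltas '[0.008,-0.025,0,0,0,0,-1,0.008,-0.025,0,0,0,0,-1,0.008,-0.025,0,0,0,0,-1,0,0,0,0,0,0,-1]'

```text
clock: 13.18
position: [0.637, -0.0235, 0.3072]
ee_rot: [0.432, 0.56, 0.432, -0.56]
contact_force: [-3.5, 2.7, 4.6]
width: 0.0086
```

```bash
python3 -c "
from h import *
lidang();knee()"
```

```text
r 0.2349 lid 1.267 y -0.0009 F box [-4.1  1.7  4.6] M [ 0.22  0.89 -0.03] w 0.0086 t 13.175 qd 0.002
knee 88 [ 0.0478 -0.1757  0.1366] [ 0.0427 -0.1994  0.1294] [ 0.0548 -0.1524  0.1411]
```

Emit:
carry_out --deltas '[0.009,-0.03,0,0,0,0,-1,0.009,-0.03,0,0,0,0,-1,0,0,0,0,0,0,-1]'

```text
clock: 13.6
position: [0.6337, -0.0226, 0.3062]
ee_rot: [0.432, 0.56, 0.432, -0.56]
contact_force: [-3.8, 1.7, 4.6]
width: 0.0089
```

```bash
python3 -c "
from h import *
lidang();knee()"
```

```text
r 0.2349 lid 1.252 y -0.0009 F box [-4.2  0.7  4.6] M [ 0.18  0.78 -0.08] w 0.0089 t 13.6 qd 0.003
knee 86 [ 0.0505 -0.1757  0.1351] [ 0.0455 -0.1995  0.1297] [ 0.0566 -0.1522  0.1459]
```

Emit:
carry_out --deltas '[0.01,-0.03,0,0,0,0,-1,0.01,-0.03,0,0,0,0,-1,0,0,0,0,0,0,-1]'

```text
clock: 14.02
position: [0.6303, -0.0217, 0.3051]
ee_rot: [0.432, 0.56, 0.432, -0.56]
contact_force: [-4.2, 3.0, 5.8]
width: 0.0085
```

```bash
python3 -c "
from h import *
lidang();knee()"
```

```text
r 0.2349 lid 1.236 y -0.0009 F box [-4.8  1.8  5.8] M [ 0.15  0.71 -0.08] w 0.0085 t 14.025 qd 0.003
knee 88 [ 0.0524 -0.1768  0.1346] [ 0.0468 -0.2001  0.1288] [ 0.0594 -0.1525  0.1414]
```

Emit:
carry_out --deltas '[0.006,-0.03,0,0,0,0,-1,0,0,0,0,0,0,-1]'

```text
clock: 14.32
position: [0.6286, -0.0212, 0.3045]
ee_rot: [0.432, 0.56, 0.432, -0.56]
contact_force: [-4.2, 2.3, 5.2]
width: 0.0087
```

Emit:
carry_out --deltas '[0.006,-0.03,0,0,0,0,-1,0,0,0,0,0,0,-1]'

```text
clock: 14.58
position: [0.6278, -0.021, 0.3042]
ee_rot: [0.433, 0.56, 0.431, -0.559]
contact_force: [0.5, 1.1, 3.8]
width: 0.0091
```

```bash
python3 -c "
from h import *
lidang();knee()"
```

```text
r 0.2349 lid 1.225 y -0.0009 F box [0.2 1.2 3.8] M [ 0.18  0.03 -0.09] w 0.0091 t 14.575 qd 0.004
knee 90 [ 0.0525 -0.176   0.1346] [ 0.0472 -0.1999  0.1268] [ 0.0603 -0.1525  0.1417]
```

Emit:
carry_out --deltas '[0,0,0,0,0,0,-0.7,0,0,0,0,0,0,-0.6,0,0,0,0,0,0,-0.4,0,0,0,0,0,0,-0.4]'

```text
clock: 15.12
position: [0.6266, -0.0207, 0.3038]
ee_rot: [-0.432, -0.56, -0.432, 0.56]
contact_force: [0.7, 0.4, 0.0]
width: 0.0257
```

```bash
python3 -c "
from h import *
lidang();knee()
d=eyes.get_image('side');crop(d,190,20,390,330,'s7.png',2)"
```

```text
r 0.2348 lid 1.219 y -0.0009 F box [0.6 0.6 0. ] M [0.01 0.02 0.  ] w 0.0257 t 15.125 qd 0.004
knee 88 [ 0.053  -0.1769  0.134 ] [ 0.048  -0.2     0.1233] [ 0.0615 -0.1526  0.1419]
```

View pics/s7.png

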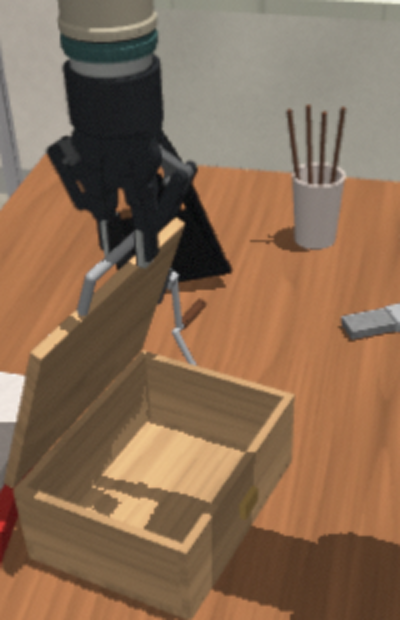

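```bash
cat >> h.py <<'E'
def tilt(fyaw,t):  # tool leaning back toward robot by t, jaw = -perp (right) or left
    f=np.array([np.cos(fyaw),np.sin(fyaw),0]); l=np.array([-np.sin(fyaw),np.cos(fyaw),0])
    x=np.sin(t)*f-np.cos(t)*ez
    out=[]
    for y in (l,-l): out.append(np.c_[x,y,np.cross(x,y)])
    return out
E
python3 -c "
from h import *
print(readout.get_state()['qpos'].round(2))
S=np.array([.5097,.2300,.036])
s=readout.get_state(); R0=q2R(s['ee_rot'])
for Rt in tilt(np.radians(8),np.radians(15)):
    print('seal hover'); plan(S+.1*ez,Rt)
# world move
print(R0.round(3))
d=eyes.get_image('side'); P=cloud(d); hsv=cv2.cvtColor(d['color'],cv2.COLOR_RGB2HSV)
w=((hsv[...,1]<70)&(hsv[...,2]>100)); roi=np.zeros_like(w); roi[345:390,280:308]=1
q=P[w&roi&(P[...,2]>.008)&(P[...,2]<.036)]
print(len(q)); A=np.c_[q[:,0],np.ones(len(q))]
print(np.polyfit(q[:,0],q[:,1],1),q[:,0].min(),q[:,0].max())
print('front line angle',np.degrees(np.arctan(np.polyfit(q[:,0],q[:,1],1)[0])))
"
```

```text
[-0.14  0.33  1.25 -0.    1.56  0.11]
seal hover
tcp tgt [0.5145 0.2307 0.1179] now [ 0.6266 -0.0207  0.304 ] tool shift mm [ 186.  -172.1 -214.8] units [ 3.1  -2.87 -3.58] rot deg [-111.9   -9.8   14.8] units [-27.98  -2.45   3.69]
seal hover
tcp tgt [0.5145 0.2307 0.1179] now [ 0.6266 -0.0207  0.304 ] tool shift mm [ 186.  -172.1 -214.8] units [ 3.1  -2.87 -3.58] rot deg [66.9 13.2  8.8] units [16.73  3.31  2.2 ]
[[-0.     0.967 -0.253]
 [-0.    -0.253 -0.967]
 [-1.    -0.     0.   ]]
150
[0.17477883 0.15516104] 0.4930913564977458 0.5223758250044421
front line angle 9.913949225682176
```

Emit:
carry_out --deltas '[-0.6,0,0,0,0,0,-0.4,-0.6,0,0,0,0,0,0,0,-0.57,-0.72,0,0,0,1,0,-0.57,-0.72,0,0,0,1,0,-0.57,-0.72,0,0,0,1,0,-0.57,-0.72,0,0,0,1,0.4,-0.57,-0.72,0,0,0,1,0.6,0,0,0,0,0,1,0.6,0,0,0,0,0,1,0,0,0,0.984,0.195,0.129,1]'

```text
clock: 16.52
position: [0.514, 0.2315, 0.2766]
ee_rot: [0.411, 0.578, 0.413, -0.571]
contact_force: [-0.0, 0.9, 1.5]
width: 0.0856
```

Emit:
carry_out --deltas '[0,0,0,0.984,0.195,0.129,1,0,0,0,0.984,0.195,0.129,1,0,0,0,0.984,0.195,0.129,1,0,0,0,0.984,0.195,0.129,1,0,0,0,0.984,0.195,0.129,1,0,0,0,0.984,0.195,0.129,1,0,0,0,0.984,0.195,0.129,1,0,0,0,0.984,0.195,0.129,1,0,0,0,0.984,0.195,0.129,1,0,0,0,0.984,0.195,0.129,1]'

```text
clock: 17.77
position: [0.5159, 0.2316, 0.2802]
ee_rot: [0.188, 0.739, 0.197, -0.616]
contact_force: [-0.5, 0.2, 0.7]
width: 0.0854
```

Emit:
carry_out --deltas '[0,0,0,0.984,0.195,0.129,1,0,0,0,0.984,0.195,0.129,1,0,0,0,0.984,0.195,0.129,1,0,0,0,0.984,0.195,0.129,1,0,0,0,0.984,0.195,0.129,1,0,0,0,0.984,0.195,0.129,1,0,0,0,0,0,0,0.6]'

```text
clock: 18.65
position: [0.5156, 0.2317, 0.2801]
ee_rot: [0.043, 0.791, 0.056, -0.607]
contact_force: [-0.1, -0.7, -0.3]
width: 0.0697
```

```bash
python3 -c "
from h import *
s=readout.get_state();print(s['clock'],s['qpos'].round(2),s['width'])
S=np.array([.5097,.2300,.036])
Rt=tilt(np.radians(9),np.radians(15))[1]
plan(S+.05*ez,Rt);plan(S,Rt);knee()
d=eyes.get_image('side');cv2.imwrite('pics/s8.png',d['color'][:,:,::-1])
"
```

```text
18.65 [ 0.33  0.1   1.64 -0.05  1.14  1.78] 0.06972580647553751
tcp tgt [0.5145 0.2308 0.0679] now [0.5156 0.2317 0.2801] tool shift mm [204.7   0.9  56.1] units [3.41 0.02 0.93] rot deg [-0.9  0.  -0.2] units [-0.22  0.   -0.05]
tcp tgt [0.5145 0.2308 0.0179] now [0.5156 0.2317 0.2801] tool shift mm [253.    0.9  69. ] units [4.22 0.02 1.15] rot deg [-0.9  0.  -0.2] units [-0.22  0.   -0.05]
knee 89 [ 0.0531 -0.1766  0.1342] [ 0.0472 -0.1999  0.1259] [ 0.06   -0.1525  0.1411]
```

View pics/s8.png

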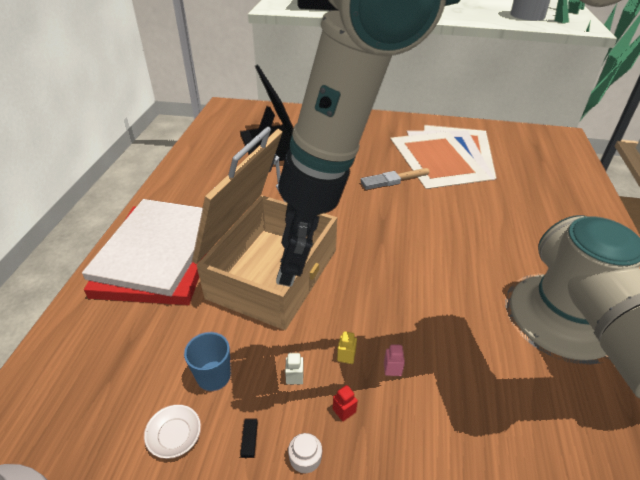

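Emit:
carry_out --deltas '[0.57,0.015,0.155,-0.22,0,-0.05,0.6,0.57,0,0.155,0,0,0,0.6,0.57,0,0.155,0,0,0,0.6,0.57,0,0.155,0,0,0,0.6,0.57,0,0.155,0,0,0,0.6,0.56,0,0.155,0,0,0,0.6,0,0,0,0,0,0,0.6]'

```text
clock: 19.62
position: [0.5131, 0.2297, 0.0653]
ee_rot: [0.048, 0.789, 0.061, -0.609]
contact_force: [0.5, -0.0, 0.7]
width: 0.0684
```

```bash
python3 -c "
from h import *
S=np.array([.5097,.2300,.036])
Rt=tilt(np.radians(9),np.radians(15))[1]
plan(S,Rt)
d=eyes.get_image('side');crop(d,230,270,380,420,'s9.png',4)
"
```

```text
tcp tgt [0.5145 0.2308 0.0179] now [0.5131 0.2297 0.0653] tool shift mm [46.2 -0.8 10.5] units [ 0.77 -0.01  0.17] rot deg [-0.1  0.4 -0.1] units [-0.01  0.09 -0.02]
```

View pics/s9.png

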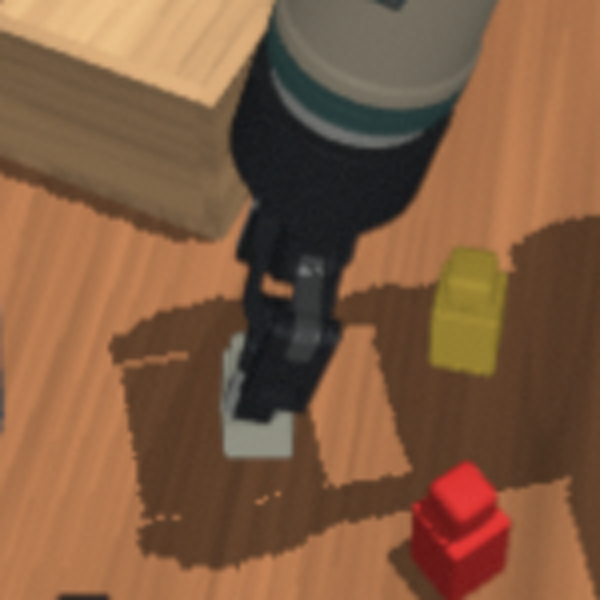

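Emit:
carry_out --deltas '[0.26,-0.01,0.06,0,0.09,0,0.6,0.26,0,0.06,0,0,0,0.6,0.25,0,0.05,0,0,0,0.6,0,0,0,0,0,0,0.4,0,0,0,0,0,0,0,0,0,0,0,0,0,-1,0,0,0,0,0,0,-1,0,0,0,0,0,0,-1,0,0,0,0,0,0,-1]' --newtons 40

```text
clock: 20.8
position: [0.5186, 0.232, 0.0224]
ee_rot: [0.047, 0.794, 0.062, -0.603]
contact_force: [-1.1, 0.0, 6.1]
width: 0.029
```

```bash
python3 -c "
from h import *
print(readout.get_state()['contact_force'],readout.get_state()['width'])
plan([.5097,.23,.036],tilt(np.radians(9),np.radians(15))[1])
d=eyes.get_image('side');crop(d,230,270,380,420,'s10.png',4)
"
```

```text
[-1.08036076  0.01793941  6.1064219 ] 0.029003046742327874
tcp tgt [0.5145 0.2308 0.0179] now [0.5186 0.232  0.0224] tool shift mm [3.1 0.6 5.3] units [0.05 0.01 0.09] rot deg [-0.1 -0.6  0. ] units [-0.02 -0.14  0.  ]
```

View pics/s10.png

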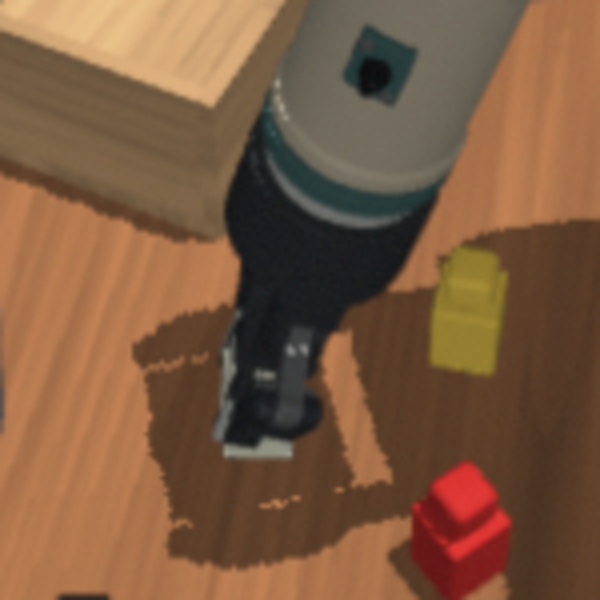

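Emit:
carry_out --deltas '[-0.16,0,-0.044,0,0,0,-1,-0.16,0,-0.044,0,0,0,-1,-0.16,0,-0.044,0,0,0,-1,-0.32,0,-0.088,0,0,0,-1,-0.32,0,-0.088,0,0,0,-1,0,0,0,0,0,0,-1]'

```text
clock: 21.6
position: [0.5187, 0.2321, 0.0925]
ee_rot: [0.047, 0.794, 0.062, -0.603]
contact_force: [0.2, 0.1, -2.1]
width: 0.0293
```

```bash
python3 -c "
from h import *
print(readout.get_state()['contact_force'],readout.get_state()['width'])
d=eyes.get_image('side');crop(d,230,220,380,420,'s11.png',4)
d=eyes.get_image('top');crop(d,200,180,340,300,'t11.png',5)
"
```

```text
[ 0.22677468  0.07329868 -2.08700881] 0.029263733497853443
```

View pics/s11.png

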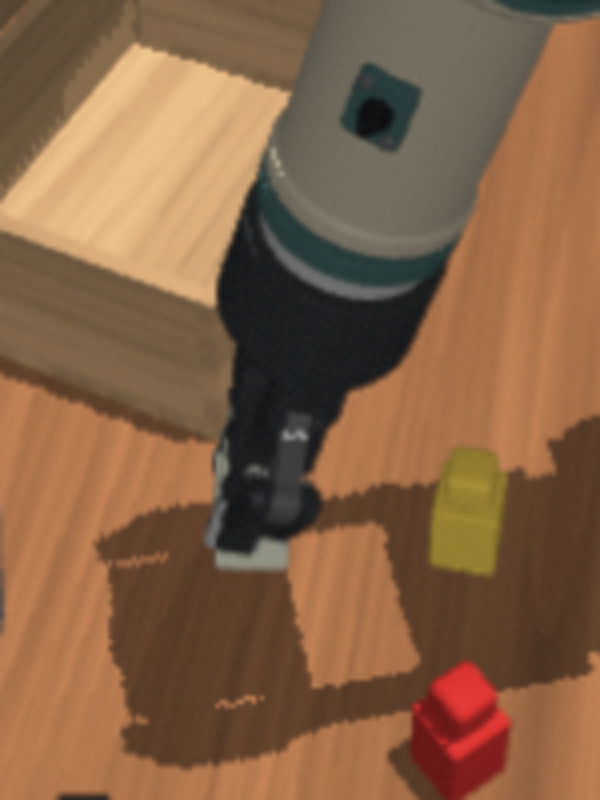

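Emit:
carry_out --deltas '[-0.7,0,-0.192,0,0,0,-1,-0.7,0,-0.192,0,0,0,-1,0,0,0,0,0,0,-1]'

```text
clock: 22.08
position: [0.5195, 0.2323, 0.1805]
ee_rot: [0.046, 0.795, 0.062, -0.602]
contact_force: [0.5, 0.3, -1.8]
width: 0.0292
```

```bash
python3 -c "
from h import *
T=C-.025*ex+.03*ey+.004*ex
Rt=tilt(yaw,np.radians(15))[1]
print('axis test',(q2R(readout.get_state()['ee_rot']).T@ez).round(3))
T[2]=0.178-.019; plan(T,Rt)
"
```

```text
axis test [-0.962 -0.001 -0.271]
tcp tgt [0.5996 0.0183 0.1409] now [0.5195 0.2323 0.1805] tool shift mm [ 50.3 223.9 -33.5] units [ 0.84  3.73 -0.56] rot deg [22.7 -0.7  6.3] units [ 5.68 -0.18  1.58]
```

Emit:
carry_out --deltas '[0.034,0.622,-0.123,0,0,0,-1,0.034,0.622,-0.123,0,0,0,-1,0.034,0.622,-0.123,0,0,0,-1,0.034,0.622,-0.123,0,0,0,-1,0.034,0.622,-0.123,0,0,0,-1,0.034,0.622,-0.123,0,0,0,-1,0,0,0,0.95,-0.03,0.263,-1,0,0,0,0.95,-0.03,0.263,-1,0,0,0,0.95,-0.03,0.263,-1,0,0,0,0.95,-0.03,0.263,-1]'

```text
clock: 23.32
position: [0.5957, 0.0174, 0.1745]
ee_rot: [-0.037, 0.79, -0.049, -0.61]
contact_force: [-0.4, 0.4, -1.3]
width: 0.0296
```

Emit:
carry_out --deltas '[0,0,0,0.95,-0.03,0.263,-1,0,0,0,0.95,-0.03,0.263,-1,0,0,0,0,0,0,-1]'

```text
clock: 23.7
position: [0.5961, 0.0179, 0.175]
ee_rot: [-0.077, 0.784, -0.102, -0.608]
contact_force: [-0.2, 0.6, -1.0]
width: 0.0293
```

```bash
python3 -c "
from h import *
T=C-.025*ex+.03*ey+.004*ex
Rt=tilt(yaw,np.radians(15))[1]
print('axis test',(q2R(readout.get_state()['ee_rot']).T@ez).round(3))
T[2]=.0224+.012+.018; plan(T,Rt); knee()
d=eyes.get_image('side');crop(d,170,50,390,330,'s12.png',2)
"
```

```text
axis test [-0.968  0.004 -0.249]
tcp tgt [0.5996 0.0183 0.0343] now [0.5961 0.0179 0.175 ] tool shift mm [137.   -1.9  31.9] units [ 2.28 -0.03  0.53] rot deg [ 0.1  0.6 -0.2] units [ 0.02  0.14 -0.06]
knee 89 [ 0.0529 -0.1766  0.1342] [ 0.0473 -0.2     0.1251] [ 0.06   -0.1524  0.1402]
```

View pics/s12.png

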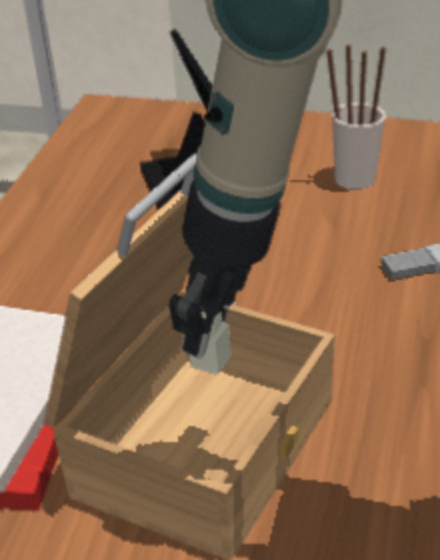

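Emit:
carry_out --deltas '[0.46,-0.01,0.107,0,0.1,0,-1,0.46,-0.01,0.107,0,0,0,-1,0.46,-0.01,0.107,0,0,0,-1,0.4,0,0.1,0,0,0,-1,0.3,0,0.08,0,0,0,-1,0.15,0,0.03,0,0,0,-1,0,0,0,0,0,0,-1]'

```text
clock: 24.68
position: [0.6011, 0.0177, 0.0393]
ee_rot: [-0.077, 0.787, -0.103, -0.604]
contact_force: [-0.4, 0.7, 0.6]
width: 0.0289
```

Emit:
carry_out --deltas '[0.03,0,0.008,0,0,0,-1,0,0,0,0,0,0,-1]'

```text
clock: 24.92
position: [0.6019, 0.0178, 0.0388]
ee_rot: [-0.077, 0.787, -0.103, -0.603]
contact_force: [-0.4, -0.6, -0.9]
width: 0.0294
```

Emit:
carry_out --deltas '[0.04,0,0.01,0,0,0,-1,0.04,0,0.01,0,0,0,-1,0,0,0,0,0,0,-1]'

```text
clock: 25.3
position: [0.6013, 0.0178, 0.0329]
ee_rot: [-0.077, 0.787, -0.103, -0.604]
contact_force: [-1.3, 0.1, -1.6]
width: 0.0289
```

```bash
python3 -c "
from h import *
print(readout.get_state()['contact_force'],readout.get_state()['qpos'])
d=eyes.get_image('side');crop(d,200,130,350,330,'s13.png',4)
"
```

```text
[-1.33890423  0.1440766  -1.58758994] [-0.05187545  0.39536615  1.93226815 -0.10589142  0.55988844  1.85831673]
```

View pics/s13.png

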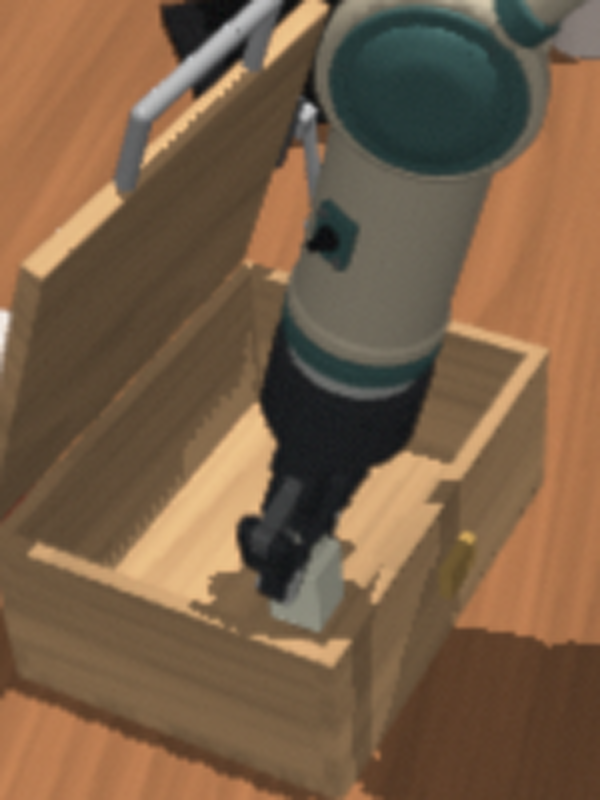

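Emit:
carry_out --deltas '[0.03,0,0.008,0,0,0,-1,0,0,0,0,0,0,-1]'

```text
clock: 25.6
position: [0.6018, 0.0178, 0.0314]
ee_rot: [-0.077, 0.787, -0.103, -0.603]
contact_force: [-0.1, 1.5, 0.6]
width: 0.0288
```

```bash
python3 -c "
from h import *
s=readout.get_state();print(s['contact_force'],s['position'])
"
```

```text
[-0.08510141  1.52812804  0.61483969] [0.60175277 0.01775774 0.03140619]
```

Emit:
carry_out --deltas '[0,0,0,0,0,0,-0.2,0,0,0,0,0,0,0,0,0,0,0,0,0,0.2,0,0,0,0,0,0,0.2,-0.4,0,-0.1,0,0,0,0.2,-0.7,0,-0.18,0,0,0,0.2,-0.9,0,-0.24,0,0,0,0.2,-0.9,0,-0.24,0,0,0,0.2,-0.9,0,-0.24,0,0,0,0.2,0,0,0,0,0,0,0.2]'

```text
clock: 26.85
position: [0.6036, 0.0187, 0.2735]
ee_rot: [-0.077, 0.791, -0.103, -0.598]
contact_force: [0.0, 0.4, -0.5]
width: 0.0513
```

```bash
python3 -c "
from h import *
s=readout.get_state();print(s['contact_force'],s['position'],s['width'])
d=knee();
b=box(cloud(d).reshape(-1,3))
d=eyes.get_image('side');crop(d,170,50,390,330,'s14.png',2)
"
```

```text
[ 0.02738281  0.41366285 -0.51543575] [0.6035987  0.01870862 0.273537  ] 0.051251820007741866
knee 89 [ 0.053  -0.1766  0.1348] [ 0.0473 -0.2002  0.1268] [ 0.0607 -0.1523  0.1406]
```

View pics/s14.png

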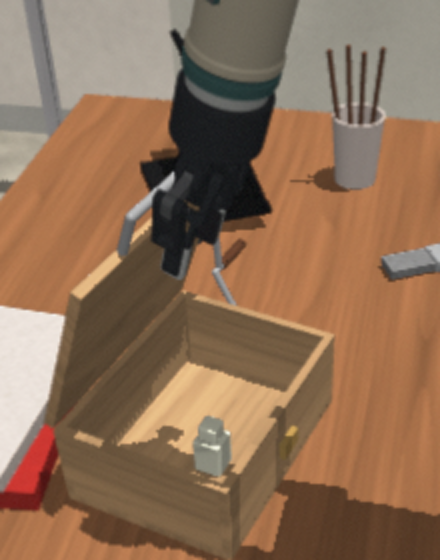

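```bash
cat >> h.py <<'E'
def bw(x,y,z): return C+x*ex+y*ey+z*ez
def side(t,s=1,pitch=0):
    x=np.sin(t)*ey-np.cos(t)*ez; y=s*ex
    M=np.c_[x,y,np.cross(x,y)]
    # pitch: rotate about box ey so tool points forward (+ex) more
    return R.from_rotvec(-pitch*ey).as_matrix()@M
E
python3 -c "
from h import *
s=readout.get_state();print(s['qpos'].round(2)); R0=q2R(s['ee_rot'])
for sg in (1,-1):
    plan(bw(-.08,-.27,.33),side(np.radians(25),sg))
for a,b in (((0,0,0),(-.12,0,.06)),((0,0,0),(0,-.27,0))):
    v=R0.T@(b[0]*ex+b[1]*ey+b[2]*ez); print((v/.06).round(2))
print(box(s['position']))
"
```

```text
[-0.05  0.17  1.6  -0.06  1.12  1.8 ]
tcp tgt [ 0.4638 -0.2481  0.3131] now [0.6001 0.0189 0.2672] tool shift mm [-60. 293.  50.] units [-1.    4.88  0.83] rot deg [-84.7   7.9 -31. ] units [-21.16   1.98  -7.76]
tcp tgt [ 0.4638 -0.2481  0.3131] now [0.6001 0.0189 0.2672] tool shift mm [-60. 293.  50.] units [-1.    4.88  0.83] rot deg [ 91.1 -31.5  -8. ] units [22.78 -7.88 -2.01]
[-1.49  0.01  1.67]
[ 0.01  4.5  -0.  ]
[[-0.01580606  0.03067063  0.26724888]]
```

Emit:
carry_out --deltas '[-0.5,0,0.56,0,0,0,0.2,-0.5,0,0.56,0,0,0,0.2,-0.5,0,0.55,0,0,0,0.2,0,0.9,0,0,0,0,0,0,0.9,0,0,0,0,0,0,0.9,0,0,0,0,0,0,0.9,0,0,0,0,0,0,0.9,0,0,0,0,0,0,0,0,-0.92,0.086,-0.337,0,0,0,0,-0.92,0.086,-0.337,0]'

```text
clock: 28.2
position: [0.4143, -0.2118, 0.3259]
ee_rot: [-0.041, 0.795, -0.045, -0.604]
contact_force: [0.2, 0.5, -0.1]
width: 0.0424
```

Emit:
carry_out --deltas '[0,0,0,-0.92,0.086,-0.337,0,0,0,0,-0.92,0.086,-0.337,0,0,0,0,-0.92,0.086,-0.337,0,0,0,0,-0.92,0.086,-0.337,0,0,0,0,-0.92,0.086,-0.337,0,0,0,0,-0.92,0.086,-0.337,0,0,0,0,-0.92,0.086,-0.337,0,0,0,0,-0.92,0.086,-0.337,0,0,0,0,-0.92,0.086,-0.337,0,0,0,0,-0.92,0.086,-0.337,0]'

```text
clock: 29.45
position: [0.4148, -0.2108, 0.3263]
ee_rot: [0.144, 0.784, 0.239, -0.554]
contact_force: [-0.4, 0.9, -0.0]
width: 0.0424
```

Emit:
carry_out --deltas '[0,0,0,-0.92,0.086,-0.337,0,0,0,0,-0.92,0.086,-0.337,0,0,0,0,-0.92,0.086,-0.337,0,0,0,0,-0.92,0.086,-0.337,0,0,0,0,-0.92,0.086,-0.337,0,0,0,0,-0.92,0.086,-0.337,0,0,0,0,-0.92,0.086,-0.337,0,0,0,0,-0.92,0.086,-0.337,0,0,0,0,-0.92,0.086,-0.337,0,0,0,0,-0.92,0.086,-0.337,0]'

```text
clock: 30.7
position: [0.4149, -0.2109, 0.3265]
ee_rot: [0.312, 0.682, 0.494, -0.44]
contact_force: [-0.2, 0.1, -0.9]
width: 0.0429
```

```bash
python3 -c "
from h import *
s=readout.get_state();print(s['clock'],s['qpos'].round(2),s['width'])
Rt=side(np.radians(25))
G=bw(.0535,-.182,.1315)
plan(G-.1*Rt[:,0],Rt); plan(G,Rt); knee()
d=eyes.get_image('top');cv2.imwrite('pics/t15.png',d['color'][:,:,::-1])
"
```

```text
30.7 [-0.9   0.15  1.52  0.36  1.72 -0.57] 0.04290749194420808
tcp tgt [ 0.6045 -0.2377  0.2052] now [ 0.4149 -0.2109  0.3265] tool shift mm [123.1 189.5  18.4] units [2.05 3.16 0.31] rot deg [-3.7  0.2 -1.1] units [-0.93  0.05 -0.27]
tcp tgt [ 0.6152 -0.1968  0.1146] now [ 0.4149 -0.2109  0.3265] tool shift mm [223.  187.6  18.1] units [3.72 3.13 0.3 ] rot deg [-3.7  0.2 -1.1] units [-0.93  0.05 -0.27]
knee 90 [ 0.053  -0.1764  0.1339] [ 0.0478 -0.1998  0.1264] [ 0.0605 -0.152   0.1414]
```

View pics/t15.png

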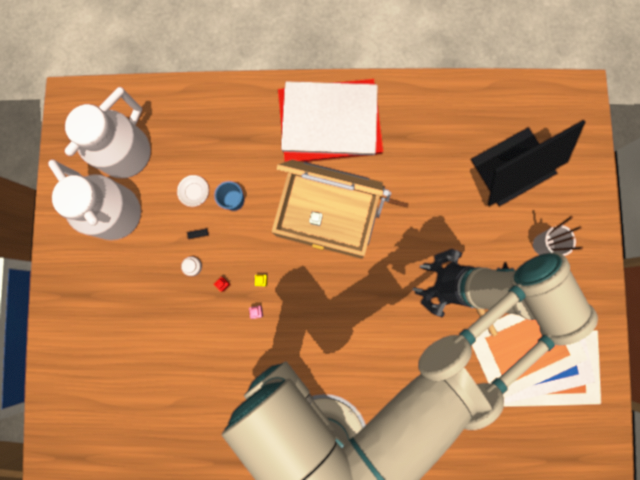

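Emit:
carry_out --deltas '[0,0,0,-0.93,0.05,-0.27,0,0.34,0.527,0.05,0,0,0,0,0.34,0.527,0.05,0,0,0,0,0.34,0.527,0.05,0,0,0,0,0.34,0.527,0.05,0,0,0,0,0.34,0.527,0.05,0,0,0,0,0.34,0.527,0.05,0,0,0,0,0,0,0,0,0,0,0]'

```text
clock: 31.8
position: [0.6086, -0.2251, 0.207]
ee_rot: [0.328, 0.668, 0.515, -0.426]
contact_force: [-0.8, -0.4, -0.2]
width: 0.0425
```

```bash
python3 -c "
from h import *
s=readout.get_state();print(s['clock'],s['qpos'].round(2),s['width'])
Rt=side(np.radians(25))
G=bw(.0535,-.182,.1315)
plan(G,Rt)
d=eyes.get_image('top');crop(d,300,120,480,280,'t16.png',4)
d=eyes.get_image('side');crop(d,190,40,400,250,'s16.png',3)
"
```

```text
31.8 [-0.68  0.47  1.35  0.39  1.52 -0.48] 0.04251329752490177
tcp tgt [ 0.6152 -0.1968  0.1146] now [ 0.6086 -0.2251  0.207 ] tool shift mm [96.1 -0.6 12.6] units [ 1.6  -0.01  0.21] rot deg [-0.1  0.   0. ] units [-0.03  0.01  0.01]
```

View pics/t16.png

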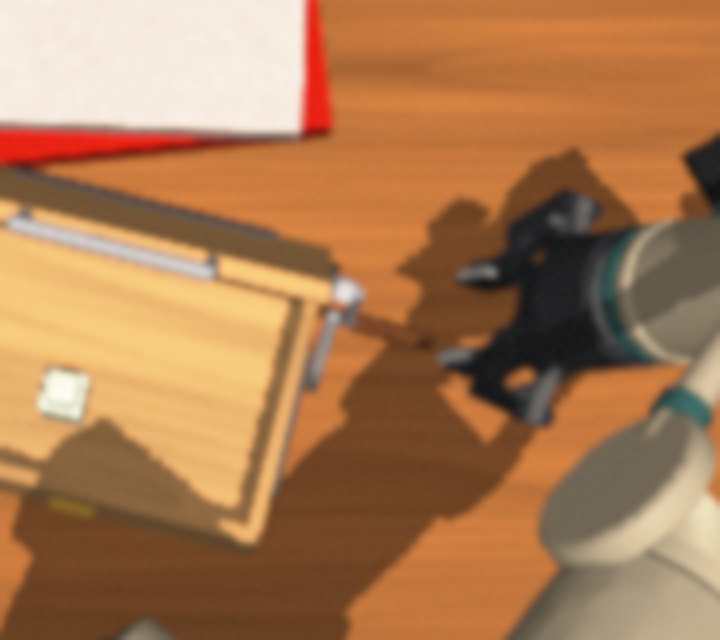

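View pics/s16.png

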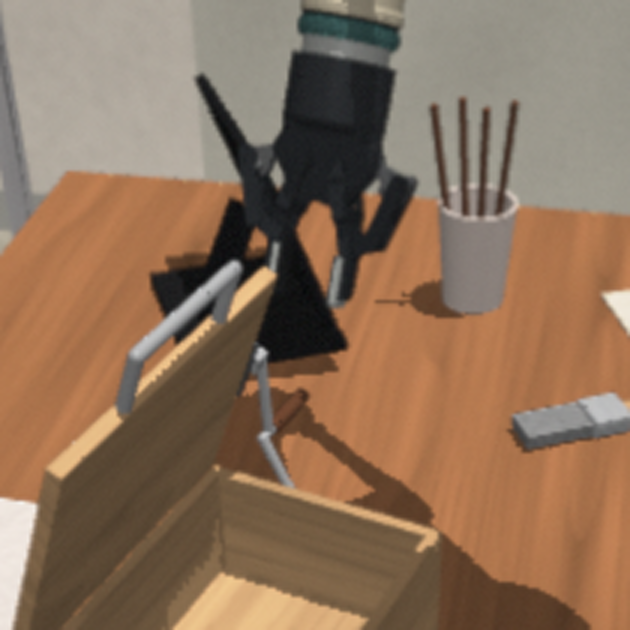

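Emit:
carry_out --deltas '[0.1,-0.01,0.21,0,0,0,0,0.35,0,0,0,0,0,0,0.35,0,0,0,0,0,0,0.3,0,0,0,0,0,0,0.3,0,0,0,0,0,-0.1,0.15,0,0,0,0,0,-0.2,0,0,0,0,0,0,-0.3]'

```text
clock: 32.78
position: [0.615, -0.199, 0.1206]
ee_rot: [0.33, 0.668, 0.514, -0.426]
contact_force: [0.8, 0.4, -0.4]
width: 0.0299
```

```bash
python3 -c "
from h import *
s=readout.get_state();print(s['clock'],s['contact_force'].round(1),s['width'])
Rt=side(np.radians(25))
G=bw(.0535,-.182,.1315)
plan(G,Rt)
d=eyes.get_image('top');crop(d,300,120,480,280,'t17.png',4)
d=eyes.get_image('side');crop(d,190,40,400,250,'s17.png',3)
"
```

```text
32.775 [ 0.8  0.4 -0.4] 0.029904260251493113
tcp tgt [ 0.6152 -0.1968  0.1146] now [ 0.615  -0.199   0.1206] tool shift mm [ 6.4 -0.4  0.5] units [ 0.11 -0.01  0.01] rot deg [ 0.   0.2 -0.2] units [ 0.    0.04 -0.05]
```

View pics/t17.png

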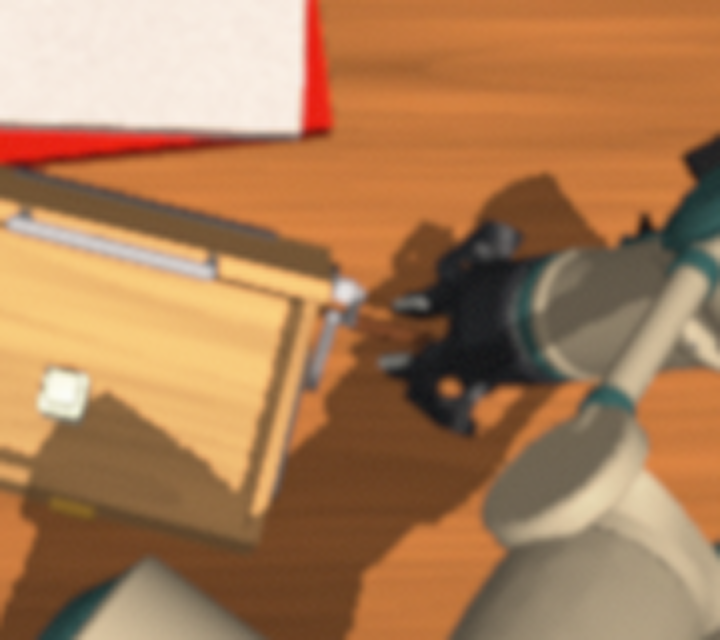

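View pics/s17.png

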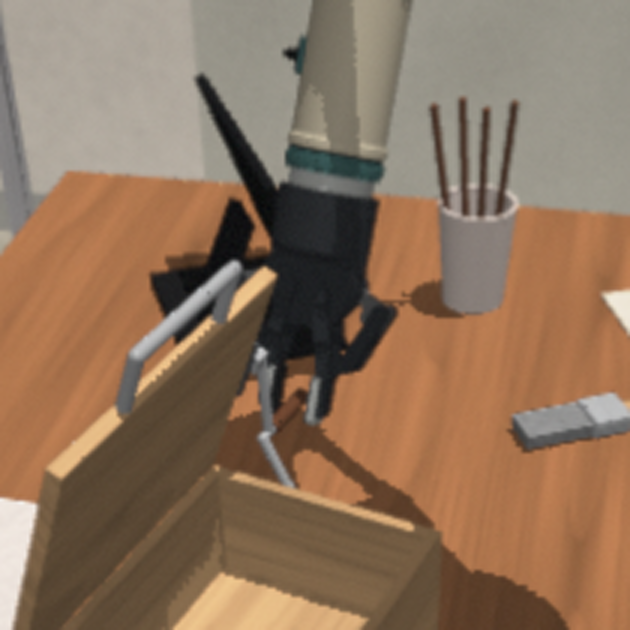

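Emit:
carry_out --deltas '[0.09,0,0,0,0,0,-0.3,0,0,0,0,0,0,-0.4,0,0,0,0,0,0,-1,0,0,0,0,0,0,-1,0,0,0,0,0,0,-1,0,0,0,0,0,0,-1]' --newtons 45

```text
clock: 33.62
position: [0.6165, -0.1975, 0.1165]
ee_rot: [0.331, 0.669, 0.513, -0.425]
contact_force: [2.4, -1.1, -0.6]
width: 0.0105
```

```bash
cat >> h.py <<'E'
F0=np.array([.025,.070])
def kstat():
    s=readout.get_state(); Rt=q2R(s["ee_rot"]); g=box(s["position"]-.0187*Rt[:,0])[0]
    v=g[[0,2]]-F0
    print("grasp box",g.round(4),"r",np.hypot(*v).round(4),"alpha fwd deg",np.degrees(np.arctan2(-v[0],v[1])).round(1),"Fbox",(s["contact_force"]@np.c_[ex,ey,ez]).round(1),"M",(s["moment"]@np.c_[ex,ey,ez]).round(2),"w",round(s["width"],4),"t",s["clock"],"q",s["qpos"].round(2))
    return g,Rt
def rows(a0,steps,pr,r=.068,Rt=None):
    """alpha from a0 (deg fwd from vertical), pitch ratio pr; tool-frame rows"""
    out=[];a=np.radians(a0);Rc=Rt
    for st in steps:
        b=a+np.radians(st); d=(-r*(np.sin(b)-np.sin(a)))*ex+r*(np.cos(b)-np.cos(a))*ez
        rv=-np.radians(st)*pr*ey
        # keep grasp point on path: TCP = g + .0187 x
        Rn=R.from_rotvec(rv).as_matrix()@Rc
        dt=d+.0187*(Rn[:,0]-Rc[:,0])
        print(f"{np.degrees(b):.0f}",(Rc.T@dt/.06).round(3),(np.degrees(R.from_matrix(Rc.T@Rn).as_rotvec())/4).round(3))
        a=b;Rc=Rn
E
python3 -c "
from h import *
g,Rt=kstat()
rows(-24.7,[2]*6+[5]*4,.3,Rt=Rt)
d=eyes.get_image('side');crop(d,190,40,400,250,'s18.png',3)
"
```

```text
grasp box [ 0.0548 -0.1823  0.1335] r 0.0701 alpha fwd deg -25.2 Fbox [ 2.6 -0.5 -0.6] M [-0.21 -0.44 -0.26] w 0.0105 t 33.625 q [-0.64  0.52  1.49  0.42  1.32 -0.53]
-23 [-0.015 -0.033 -0.007] [-0.063  0.     0.136]
-21 [-0.014 -0.034 -0.006] [-0.063  0.     0.136]
-19 [-0.013 -0.034 -0.006] [-0.063  0.     0.136]
-17 [-0.012 -0.034 -0.006] [-0.063  0.     0.136]
-15 [-0.011 -0.035 -0.005] [-0.063  0.     0.136]
-13 [-0.011 -0.035 -0.005] [-0.063  0.     0.136]
-8 [-0.022 -0.088 -0.01 ] [-0.157  0.001  0.34 ]
-3 [-0.017 -0.09  -0.008] [-0.157  0.001  0.34 ]
2 [-0.011 -0.091 -0.005] [-0.157  0.001  0.34 ]
7 [-0.006 -0.091 -0.002] [-0.157  0.001  0.34 ]
```

View pics/s18.png

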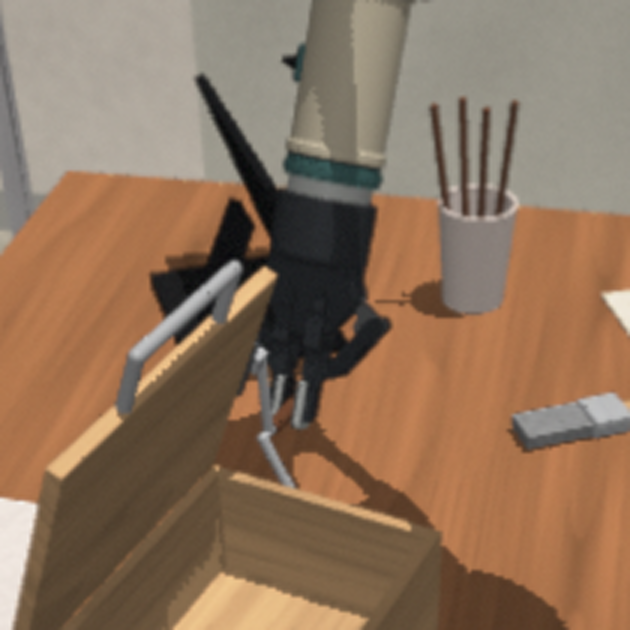

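Emit:
carry_out --deltas '[-0.015,-0.033,-0.007,-0.063,0,0.136,-1,-0.014,-0.034,-0.006,-0.063,0,0.136,-1,0,0,0,0,0,0,-1]'

```text
clock: 34.05
position: [0.6126, -0.1965, 0.1186]
ee_rot: [0.338, 0.672, 0.508, -0.42]
contact_force: [5.0, -0.5, -1.7]
width: 0.0106
```

```bash
python3 -c "
from h import *
kstat()"
```

```text
grasp box [ 0.0504 -0.1823  0.1355] r 0.0703 alpha fwd deg -21.2 Fbox [ 5.   0.8 -1.7] M [-0.15 -0.96 -0.41] w 0.0106 t 34.05 q [-0.65  0.5   1.52  0.43  1.29 -0.55]
```

Emit:
carry_out --deltas '[-0.013,-0.034,-0.006,-0.063,0,0.136,-1,-0.012,-0.034,-0.006,-0.063,0,0.136,-1,0,0,0,0,0,0,-1]'

```text
clock: 34.42
position: [0.6085, -0.1953, 0.1206]
ee_rot: [0.345, 0.675, 0.503, -0.414]
contact_force: [4.5, -0.5, 1.8]
width: 0.0106
```

```bash
python3 -c "
from h import *
kstat()"
```

```text
grasp box [ 0.0458 -0.1822  0.1376] r 0.0707 alpha fwd deg -17.1 Fbox [4.5 0.7 1.8] M [ 0.02 -0.86 -0.39] w 0.0106 t 34.425 q [-0.66  0.49  1.54  0.44  1.27 -0.57]
```

Emit:
carry_out --deltas '[-0.011,-0.035,-0.005,-0.063,0,0.136,-1,-0.011,-0.035,-0.005,-0.063,0,0.136,-1,-0.009,-0.035,-0.004,-0.063,0,0.136,-1,-0.009,-0.035,-0.004,-0.063,0,0.136,-1,0,0,0,0,0,0,-1]'

```text
clock: 35.05
position: [0.6009, -0.1933, 0.1232]
ee_rot: [0.359, 0.682, 0.494, -0.403]
contact_force: [5.8, -0.4, 4.8]
width: 0.0107
```

```bash
python3 -c "
from h import *
g,Rt=kstat()
rows(-9,[3]+[5]*7,.3,r=.069,Rt=Rt)
d=eyes.get_image('side');crop(d,190,40,400,250,'s19.png',3)"
```

```text
grasp box [ 0.0371 -0.1822  0.1401] r 0.0711 alpha fwd deg -9.8 Fbox [5.7 1.1 4.8] M [ 0.22 -1.13 -0.44] w 0.0107 t 35.05 q [-0.67  0.46  1.59  0.46  1.23 -0.62]
-6 [-0.012 -0.054 -0.005] [-0.094  0.001  0.204]
-1 [-0.015 -0.091 -0.007] [-0.157  0.001  0.34 ]
4 [-0.01  -0.092 -0.004] [-0.157  0.001  0.34 ]
9 [-0.004 -0.093 -0.002] [-0.157  0.001  0.34 ]
14 [ 0.001 -0.093  0.001] [-0.157  0.001  0.34 ]
19 [ 0.007 -0.093  0.003] [-0.157  0.001  0.34 ]
24 [ 0.012 -0.092  0.006] [-0.157  0.001  0.34 ]
29 [ 0.018 -0.091  0.008] [-0.157  0.001  0.34 ]
```

View pics/s19.png

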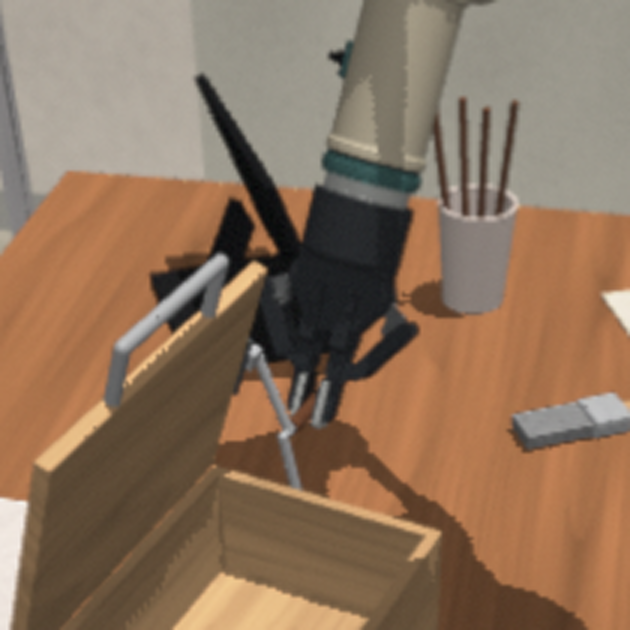

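Emit:
carry_out --deltas '[-0.03,-0.054,-0.008,-0.094,0,0.204,-1,-0.015,-0.091,-0.007,-0.157,0,0.34,-1,-0.01,-0.092,-0.004,-0.157,0,0.34,-1,0,0,0,0,0,0,-1]'

```text
clock: 35.6
position: [0.5838, -0.1888, 0.1249]
ee_rot: [0.379, 0.691, 0.48, -0.385]
contact_force: [-1.0, -2.1, 8.2]
width: 0.0099
```

```bash
python3 -c "
from h import *
g,Rt=kstat()
"
```

```text
grasp box [ 0.0184 -0.1822  0.1416] r 0.0719 alpha fwd deg 5.2 Fbox [-0.5 -2.3  8.2] M [ 0.18 -0.08 -0.05] w 0.0099 t 35.6 q [-0.7   0.41  1.68  0.5   1.16 -0.7 ]
```

```bash
sed -i 's/^F0=.*/F0=np.array([.022,.0736])/' h.py; python3 -c "
from h import *
g,Rt=kstat()
rows(3,[5]*10,.3,Rt=Rt)
"
```

```text
grasp box [ 0.0184 -0.1822  0.1416] r 0.0681 alpha fwd deg 3.0 Fbox [-0.5 -2.3  8.2] M [ 0.18 -0.08 -0.05] w 0.0099 t 35.6 q [-0.7   0.41  1.68  0.5   1.16 -0.7 ]
8 [-0.005 -0.091 -0.002] [-0.158  0.     0.34 ]
13 [ 0.    -0.091  0.   ] [-0.158  0.     0.34 ]
18 [ 0.006 -0.091  0.003] [-0.158  0.     0.34 ]
23 [ 0.011 -0.091  0.005] [-0.158  0.     0.34 ]
28 [ 0.016 -0.09   0.008] [-0.158  0.     0.34 ]
33 [ 0.022 -0.088  0.01 ] [-0.158  0.     0.34 ]
38 [ 0.027 -0.087  0.013] [-0.158  0.     0.34 ]
43 [ 0.032 -0.085  0.015] [-0.158  0.     0.34 ]
48 [ 0.037 -0.082  0.017] [-0.158  0.     0.34 ]
53 [ 0.042 -0.08   0.02 ] [-0.158  0.     0.34 ]
```

Emit:
carry_out --deltas '[-0.03,-0.091,-0.008,-0.158,0,0.34,-1,0,-0.091,0,-0.158,0,0.34,-1,0.006,-0.091,0.003,-0.158,0,0.34,-1,0.011,-0.091,0.005,-0.158,0,0.34,-1,0,0,0,0,0,0,-1]'

```text
clock: 36.22
position: [0.5611, -0.1829, 0.1191]
ee_rot: [0.411, 0.703, 0.457, -0.357]
contact_force: [-3.7, -0.1, 3.8]
width: 0.0101
```

```bash
python3 -c "
from h import *
g,Rt=kstat()
d=eyes.get_image('side');crop(d,170,40,400,280,'s20.png',3)"
```

```text
grasp box [-0.0066 -0.1822  0.1355] r 0.0682 alpha fwd deg 24.8 Fbox [-3.6 -1.1  3.8] M [-0.07  0.4   0.18] w 0.0101 t 36.225 q [-0.74  0.36  1.81  0.59  1.05 -0.86]
```

View pics/s20.png

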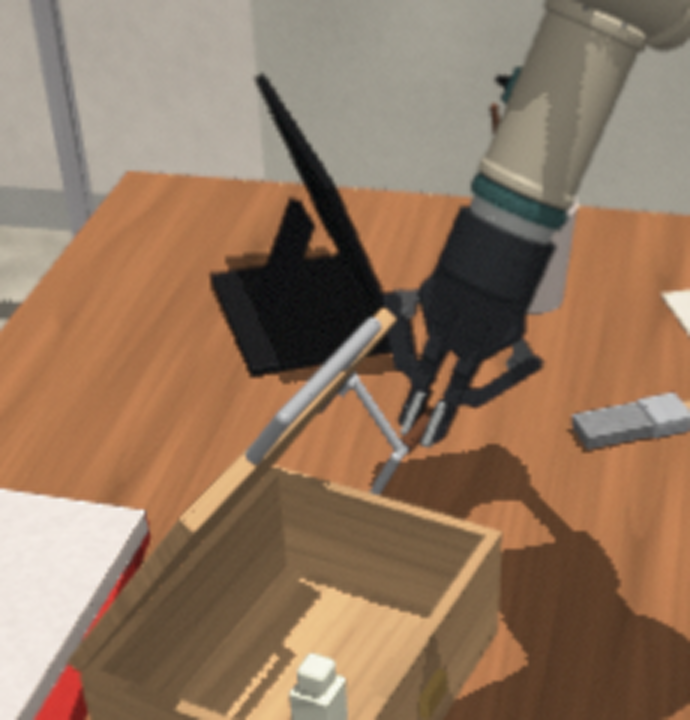

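```bash
python3 -c "
from h import *
g,Rt=kstat()
rows(24.8,[4.5]*20,.3,Rt=Rt)
"
```

```text
grasp box [-0.0059 -0.1822  0.1358] r 0.0682 alpha fwd deg 24.2 Fbox [-4.8 -1.4  4.9] M [0.03 0.55 0.26] w 0.01 t 36.275 q [-0.74  0.36  1.81  0.59  1.05 -0.86]
29 [ 0.017 -0.08   0.008] [-0.142 -0.     0.306]
34 [ 0.022 -0.079  0.01 ] [-0.142 -0.     0.306]
38 [ 0.026 -0.078  0.012] [-0.142 -0.     0.306]
43 [ 0.03  -0.076  0.014] [-0.142 -0.     0.306]
47 [ 0.034 -0.074  0.016] [-0.142 -0.     0.306]
52 [ 0.038 -0.072  0.018] [-0.142 -0.     0.306]
56 [ 0.042 -0.069  0.019] [-0.142 -0.     0.306]
61 [ 0.046 -0.067  0.021] [-0.142 -0.     0.306]
65 [ 0.049 -0.064  0.023] [-0.142 -0.     0.306]
70 [ 0.053 -0.061  0.024] [-0.142 -0.     0.306]
74 [ 0.056 -0.057  0.026] [-0.142 -0.     0.306]
79 [ 0.059 -0.054  0.027] [-0.142 -0.     0.306]
83 [ 0.062 -0.05   0.029] [-0.142 -0.     0.306]
88 [ 0.065 -0.046  0.03 ] [-0.142 -0.     0.306]
92 [ 0.067 -0.042  0.031] [-0.142 -0.     0.306]
97 [ 0.07  -0.038  0.032] [-0.142 -0.     0.306]
101 [ 0.072 -0.034  0.033] [-0.142 -0.     0.306]
106 [ 0.074 -0.03   0.034] [-0.142 -0.     0.306]
110 [ 0.075 -0.025  0.035] [-0.142 -0.     0.306]
115 [ 0.077 -0.02   0.036] [-0.142 -0.     0.306]
```

Emit:
carry_out --deltas '[0,-0.082,0.004,-0.142,0,0.306,-1,0.022,-0.079,0.01,-0.142,0,0.306,-1,0.026,-0.078,0.012,-0.142,0,0.306,-1,0.03,-0.076,0.014,-0.142,0,0.306,-1,0,0,0,0,0,0,-1]'

```text
clock: 36.9
position: [0.5463, -0.1789, 0.1077]
ee_rot: [0.44, 0.714, 0.433, -0.33]
contact_force: [-2.3, 1.5, -2.2]
width: 0.0103
```

```bash
python3 -c "
from h import *
g,Rt=kstat()"
```

```text
grasp box [-0.0235 -0.1822  0.1236] r 0.0676 alpha fwd deg 42.3 Fbox [-2.6  0.8 -2.2] M [-0.39  0.76  0.24] w 0.0103 t 36.9 q [-0.78  0.33  1.92  0.69  0.95 -1.04]
```

Emit:
carry_out --deltas '[0.034,-0.074,0.016,-0.142,0,0.306,-1,0.038,-0.072,0.018,-0.142,0,0.306,-1,0.042,-0.069,0.019,-0.142,0,0.306,-1,0.046,-0.067,0.021,-0.142,0,0.306,-1,0.049,-0.064,0.023,-0.142,0,0.306,-1,0,0,0,0,0,0,-1]'

```text
clock: 37.65
position: [0.5344, -0.1759, 0.0877]
ee_rot: [0.475, 0.726, 0.402, -0.295]
contact_force: [-5.2, 1.9, -2.4]
width: 0.0102
```

```bash
python3 -c "
from h import *
g,Rt=kstat()
d=eyes.get_image('side');crop(d,170,40,400,280,'s21.png',3)"
```

```text
grasp box [-0.0377 -0.1823  0.1028] r 0.0664 alpha fwd deg 63.9 Fbox [-5.5  0.5 -2.4] M [-0.38  0.75  0.25] w 0.0102 t 37.65 q [-0.84  0.33  2.06  0.89  0.84 -1.33]
```

View pics/s21.png

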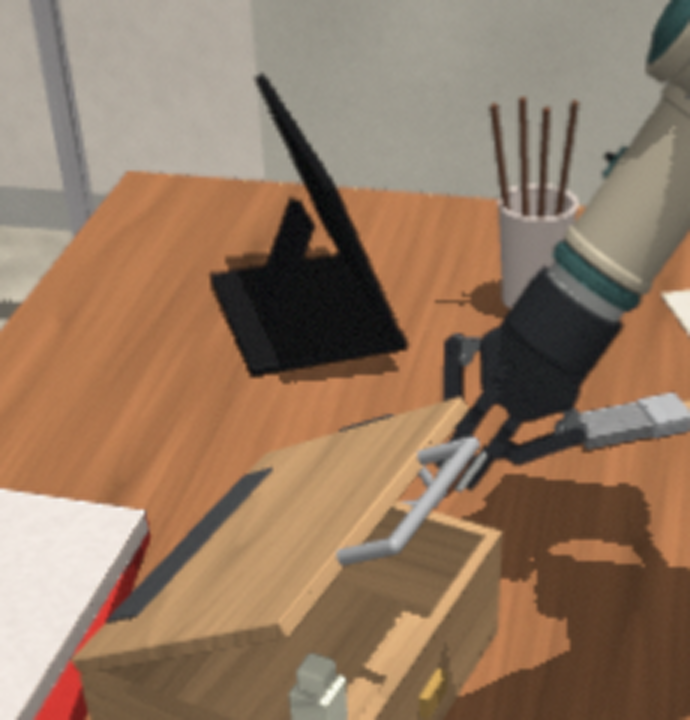

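```bash
python3 -c "
from h import *
g,Rt=kstat()
print(Rt.round(2))
rows(63.9,[4]*14,.05,r=.0675,Rt=Rt)
"
```

```text
grasp box [-0.0375 -0.1823  0.1031] r 0.0664 alpha fwd deg 63.6 Fbox [-5.5  0.6 -3.4] M [-0.32  0.83  0.35] w 0.0102 t 37.7 q [-0.84  0.33  2.06  0.89  0.84 -1.33]
[[ 0.5   0.86 -0.05]
 [ 0.3  -0.23 -0.93]
 [-0.81  0.45 -0.38]]
68 [ 0.045 -0.06   0.021] [-0.021 -0.     0.045]
72 [ 0.048 -0.057  0.022] [-0.021 -0.     0.045]
76 [ 0.052 -0.053  0.024] [-0.021 -0.     0.045]
80 [ 0.055 -0.049  0.025] [-0.021 -0.     0.045]
84 [ 0.058 -0.045  0.027] [-0.021 -0.     0.045]
88 [ 0.06  -0.041  0.028] [-0.021 -0.     0.045]
92 [ 0.063 -0.036  0.029] [-0.021 -0.     0.045]
96 [ 0.065 -0.031  0.03 ] [-0.021 -0.     0.045]
100 [ 0.067 -0.027  0.031] [-0.021 -0.     0.045]
104 [ 0.068 -0.022  0.032] [-0.021 -0.     0.045]
108 [ 0.069 -0.017  0.032] [-0.021 -0.     0.045]
112 [ 0.07  -0.012  0.033] [-0.021 -0.     0.045]
116 [ 0.071 -0.006  0.033] [-0.021 -0.     0.045]
120 [ 0.071 -0.001  0.033] [-0.021 -0.     0.045]
```

Emit:
carry_out --deltas '[0.045,-0.06,0.021,0,0,0,-1,0.048,-0.057,0.022,0,0,0,-1,0.052,-0.053,0.024,0,0,0,-1,0.055,-0.049,0.025,0,0,0,-1,0.058,-0.045,0.027,0,0,0,-1,0,0,0,0,0,0,-1]'

```text
clock: 38.45
position: [0.5291, -0.1747, 0.066]
ee_rot: [0.475, 0.726, 0.401, -0.294]
contact_force: [-3.6, 3.1, -3.7]
width: 0.0102
```

```bash
python3 -c "
from h import *
g,Rt=kstat()
"
```

```text
grasp box [-0.0431 -0.1825  0.0811] r 0.0655 alpha fwd deg 83.4 Fbox [-4.3  2.1 -3.7] M [-0.19  0.81  0.35] w 0.0102 t 38.45 q [-0.85  0.36  2.1   0.94  0.8  -1.41]
```

Emit:
carry_out --deltas '[0.05,-0.056,0.026,0,0,0,-1,0.06,-0.043,0.027,0,0,0,-1,0.062,-0.038,0.029,0,0,0,-1,0.065,-0.033,0.03,0,0,0,-1,0,0,0,0,0,0,-1]'

```text
clock: 39.08
position: [0.5286, -0.1748, 0.0482]
ee_rot: [0.476, 0.726, 0.4, -0.294]
contact_force: [3.6, 5.6, -3.7]
width: 0.0101
```

```bash
python3 -c "
from h import *
g,Rt=kstat()
d=eyes.get_image('side');crop(d,170,40,400,280,'s22.png',3)"
```

```text
grasp box [-0.0436 -0.1826  0.0633] r 0.0664 alpha fwd deg 98.9 Fbox [ 2.1  6.4 -3.7] M [0.28 0.03 0.25] w 0.0101 t 39.075 q [-0.85  0.39  2.12  0.98  0.77 -1.48]
```

View pics/s22.png

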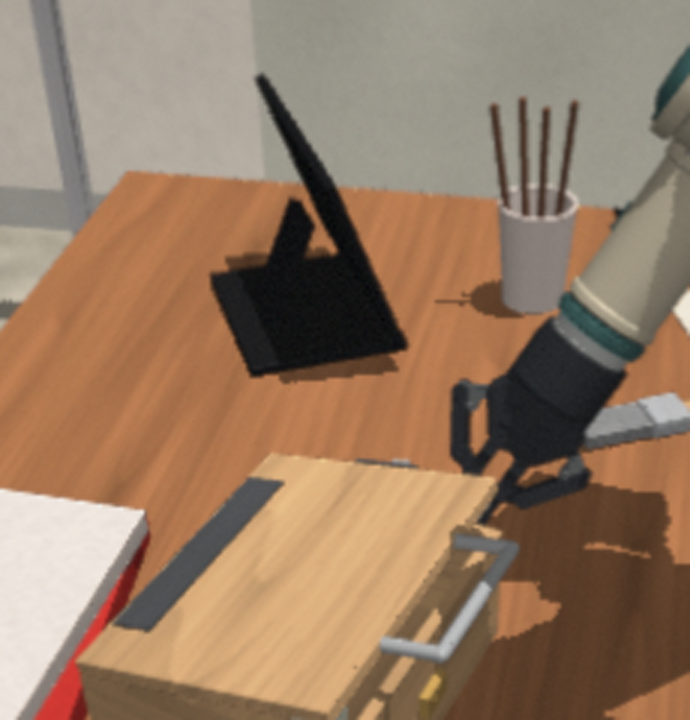

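```bash
python3 -c "
from h import *
g,Rt=kstat()
rows(95.6,[3.5]*7,0,Rt=Rt)
"
```

```text
grasp box [-0.0436 -0.1826  0.0633] r 0.0664 alpha fwd deg 98.9 Fbox [ 1.7  5.2 -4.2] M [0.26 0.02 0.31] w 0.0101 t 39.125 q [-0.85  0.39  2.12  0.98  0.77 -1.47]
99 [ 0.059 -0.023  0.027] [0. 0. 0.]
103 [ 0.06  -0.019  0.028] [0. 0. 0.]
106 [ 0.061 -0.015  0.028] [0. 0. 0.]
110 [ 0.062 -0.011  0.029] [0. 0. 0.]
113 [ 0.062 -0.007  0.029] [0. 0. 0.]
117 [ 0.063 -0.003  0.029] [0. 0. 0.]
120 [0.063 0.001 0.029] [0. 0. 0.]
```

Emit:
carry_out --deltas '[0.068,-0.018,0.012,0,0,0,-1,0.06,-0.019,0.028,0,0,0,-1,0.061,-0.015,0.028,0,0,0,-1,0,0,0,0,0,0,-1]'

```text
clock: 39.62
position: [0.5311, -0.1753, 0.0358]
ee_rot: [0.476, 0.726, 0.4, -0.294]
contact_force: [1.9, 2.5, -1.1]
width: 0.01
```

```bash
python3 -c "
from h import *
g,Rt=kstat()
"
```

```text
grasp box [-0.041  -0.1825  0.0509] r 0.067 alpha fwd deg 109.8 Fbox [ 1.2  2.9 -1.1] M [ 0.11 -0.16  0.04] w 0.01 t 39.625 q [-0.84  0.42  2.13  1.01  0.75 -1.51]
```

Emit:
carry_out --deltas '[0.062,-0.011,0.027,0,0,0,-1,0.05,-0.006,0.024,0,0,0,-1,0,0,0,0,0,0,-1]'

```text
clock: 40.0
position: [0.5336, -0.1759, 0.0287]
ee_rot: [0.476, 0.726, 0.4, -0.294]
contact_force: [4.7, 2.3, -3.2]
width: 0.01
```

```bash
python3 -c "
from h import *
g,Rt=kstat()
d=eyes.get_image('side');crop(d,170,100,400,330,'s23.png',3)
P=cloud(d);b=box(P.reshape(-1,3))
m=(abs(b[:,1])<.1)&(abs(b[:,0])<.09)&(b[:,2]>.09)&(b[:,2]<.16)
A=np.c_[b[m,0],np.ones(m.sum())];print('lid slope,z',np.linalg.lstsq(A,b[m,2],rcond=None)[0])
"
```

```text
grasp box [-0.0385 -0.1824  0.0438] r 0.0675 alpha fwd deg 116.2 Fbox [ 3.9  3.4 -3.2] M [-0.02 -0.27 -0.09] w 0.01 t 40.0 q [-0.84  0.43  2.13  1.03  0.74 -1.53]
lid slope,z [-0.02105902  0.11606458]
```

View pics/s23.png

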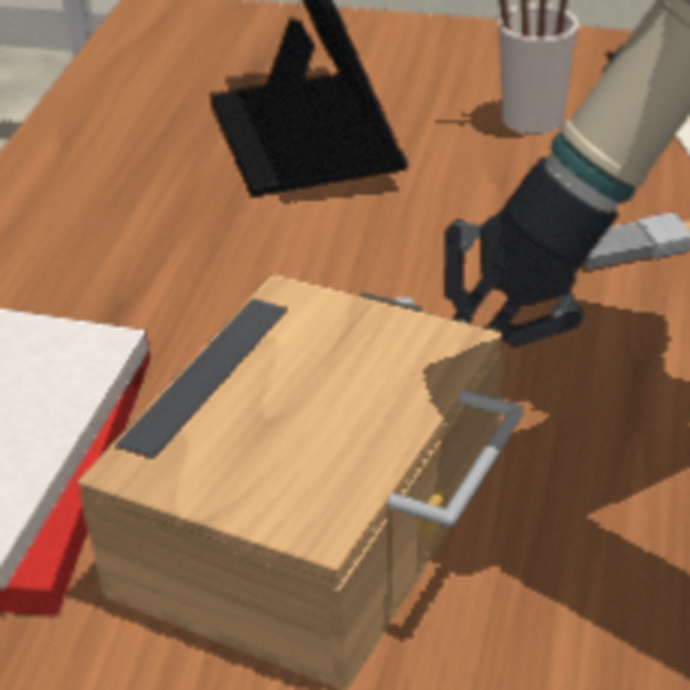

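Emit:
carry_out --deltas '[0.045,0.013,0.018,0,0,0,-1,0.03,0.003,0.012,0,0,0,-1,0,0,0,0,0,0,-1]'

```text
clock: 40.42
position: [0.5358, -0.1765, 0.0242]
ee_rot: [0.476, 0.726, 0.4, -0.295]
contact_force: [2.7, 0.2, -5.5]
width: 0.0101
```

```bash
cat >> h.py <<'E'
def lidslope():
    d=eyes.get_image('side');P=cloud(d);b=box(P.reshape(-1,3))
    m=(abs(b[:,1])<.1)&(abs(b[:,0])<.085)&(b[:,2]>.1)&(b[:,2]<.13)
    A=np.c_[b[m,0],np.ones(m.sum())];print('lid slope,z',np.linalg.lstsq(A,b[m,2],rcond=None)[0]);return d
E
python3 -c "
from h import *
g,Rt=kstat();lidslope()"
```

```text
grasp box [-0.0362 -0.1824  0.0393] r 0.0675 alpha fwd deg 120.5 Fbox [ 2.6  0.9 -5.5] M [-0.45  0.31 -0.16] w 0.0101 t 40.425 q [-0.84  0.44  2.13  1.04  0.73 -1.54]
lid slope,z [0.0090436  0.11316778]
```

Emit:
carry_out --deltas '[0.025,0.005,0.01,0,0,0,-1,0,0,0,0,0,0,-1]'

```text
clock: 40.72
position: [0.5363, -0.1764, 0.0235]
ee_rot: [0.476, 0.725, 0.4, -0.295]
contact_force: [-4.4, -2.7, 0.6]
width: 0.0103
```

```bash
python3 -c "
from h import *
g,Rt=kstat();lidslope()"
```

```text
grasp box [-0.0357 -0.1822  0.0386] r 0.0675 alpha fwd deg 121.2 Fbox [-3.6 -3.8  0.6] M [-0.52  0.52 -0.13] w 0.0103 t 40.725 q [-0.84  0.44  2.13  1.04  0.73 -1.54]
lid slope,z [0.01130421 0.11295743]
```

Emit:
carry_out --deltas '[0,0,0,0,0,0,-0.7,0,0,0,0,0,0,-0.55,0,0,0,0,0,0,-0.5,0,0,0,0,0,0,-0.5,-0.3,0,0,0,0,0,-0.5,-0.5,0,0,0,0,0,-0.5,-0.8,0,0,0,0,0,-0.5,-0.8,0,0,0,0,0,-0.5,-0.8,0,0,0,0,0,-0.5,0,0,0,0,0,0,-0.5]'

```text
clock: 42.02
position: [0.4397, -0.2363, 0.1814]
ee_rot: [0.478, 0.725, 0.398, -0.295]
contact_force: [-0.6, -0.2, -0.8]
width: 0.0212
```

```bash
python3 -c "
from h import *
g,Rt=kstat();d=lidslope();cv2.imwrite('pics/s24.png',d['color'][:,:,::-1]);d=knee();cv2.imwrite('pics/t24.png',d['color'][:,:,::-1])
b=cloud(d);bb=box(b.reshape(-1,3)).reshape(b.shape);m=(abs(bb[...,1])<.1)&(abs(bb[...,0])<.085)&(bb[...,2]>.1)&(bb[...,2]<.13);q=bb[m]
print('top',np.polyfit(q[:,0],q[:,2],1))
"
```

```text
grasp box [-0.1141 -0.2645  0.1966] r 0.1834 alpha fwd deg 47.9 Fbox [-0.6 -0.3 -0.8] M [-0.15  0.21  0.  ] w 0.0212 t 42.025 q [-1.1   0.16  1.99  0.7   1.14 -1.3 ]
lid slope,z [0.01117066 0.11296379]
knee 76 [-0.0345 -0.1761  0.0411] [-0.0403 -0.1988  0.0319] [-0.027  -0.1526  0.0483]
top [0.00590754 0.1117772 ]
```

View pics/s24.png

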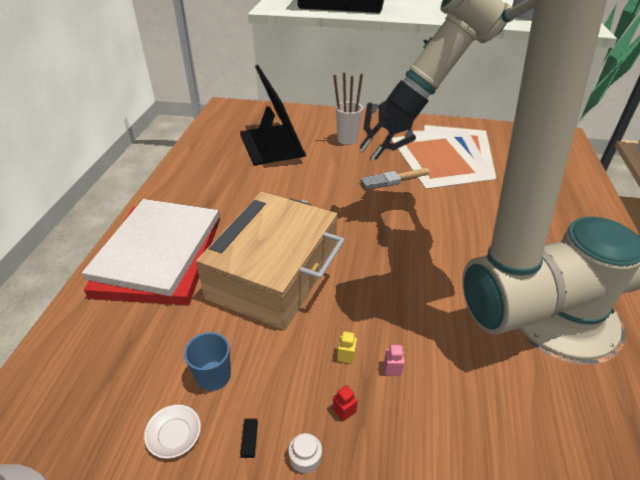

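View pics/t24.png

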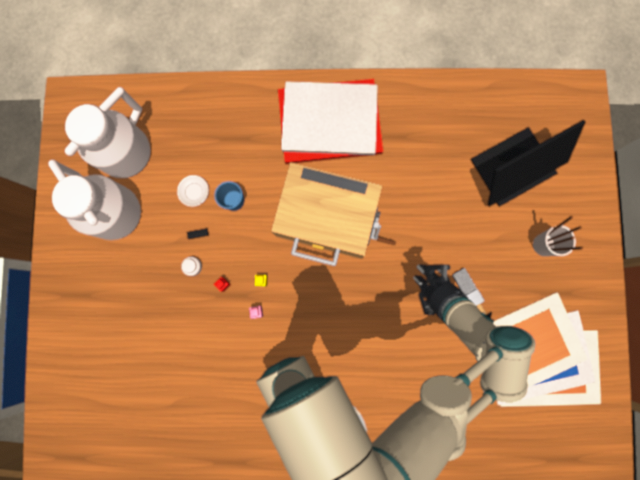

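```bash
python3 -c "
from h import *
a=cv2.imread('pics/side0.png').astype(int);b=cv2.imread('pics/s24.png').astype(int)
D=abs(a-b).max(2)>40
for n,(u0,v0,u1,v1) in dict(lid=(195,190,300,320),handle=(295,225,350,280),cup=(180,330,240,395),dish=(140,400,205,460),ink=(235,410,325,475),others=(330,325,410,425),brush=(358,165,400,192)).items(): print(n,D[v0:v1,u0:u1].mean().round(4))
print(readout.get_state()['clock']); job.sign_off()
"
```

```text
lid 0.0
handle 0.0274
cup 0.0
dish 0.0
ink 0.0
others 0.0054
brush 0.1305
42.125
the job is handed in; nothing more can be done
```

The white seal is in the box, the lid is shut, and the job was handed in at about 42 s.

- **Opening:** I raised the lid by its handle to the solid stop at about 1.28 rad. The push there was about 3 to 5 N beyond the lid's weight. I then eased it down until the stay locked. It stood open by itself at about 1.22 rad.
- **Seal:** It stood upright on the box floor after release, well clear of the walls.
- **Closing:** I drew the knee forward over centre and led it down held all the way. Forces at the tool stayed under about 10 N in every reading.

**Last checks**
- The lid area, cup, dish, inkpot and ink block match the first side picture. The lid's measured height is 112 to 113 mm against 112 expected.
- The knee grip is back where it started, about 34 mm forward of the box centre and 40 mm up.
- The gripper was clear of everything and reading almost no force.

**Checks that disagreed**
- **Lid slope:** It read 0.006 to 0.011 rad after closing, and I have no reading from before for comparison. It slopes the opposite way to an open lid, so I put it down to the cameras.
- **Brush:** That patch differed in about 13% of its pixels from the first picture. The brush lies at the same pixels in the side picture and the gripper never came near it. I take the difference to be the arm's shadow but did not check that separately.
- **Handle and look-alike blocks:** These patches differed slightly (2.7% and 0.5%). I did not look into the cause.

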